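# Set the stop of a drilling jig and run its wing nut down

### The job

On the plywood drilling jig, push the wooden stop block along its track until it is hard against the aluminium plate and has pushed the plate home against the end block. Then, with fingertip strokes on its wings, turn the loose wing nut on the stop clockwise (seen from above) until it is snug and turns no further, leaving stop and plate home. Only push: do not grip or lift the nut, the stop or the plate, and leave the other things lying there alone.

Things in the scene. Friction and masses are not known exactly. Their poses are not given: they have to be found in the camera images.
- jig: Fixed plywood drilling jig. Origin on the bench under the middle of its base; z up, y along the track towards the end block, x towards the tall back fence, which stands on the robot's side. Base 18 mm thick, x -85 to +75, y -200 to +200 mm. Fence: whole length, face at x = +45 mm, 18 mm thick, top 78 mm above the bench. A T-track lies flush in the base along y at x = +7 mm.
- end_face (a point): Point on the end block's face where the plate's end comes to rest, 23 mm above the bench. Axes as the jig's. The end block is plywood, across the jig's +y end: face at jig y = +135 mm, 18 mm thick, jig x from -30 to +45 mm, top 54 mm above the bench.
- stop (a joint): Slide of the stop along the track, in m: grows as it moves to +y (towards plate and end block), range 0 to 0.130; the nut's axis stands at y = -105 mm + value in the jig's frame. It moves only along the track, takes about 8 N to slide, nut loose or snug, and stays where it is left.
- stop_face (a point): Middle of the stop's front (+y) face, which meets the plate, 5 mm above the jig's base. Axes as the jig's. The stop is a dark wooden block 54 mm across the track, 80 mm along it, 28 mm tall, standing on the base (top 46 mm above the bench), centred on the track, its side 11 mm from the fence.
- stop_rear (a point): Middle of the stop's rear (-y) face, halfway up the block (32 mm above the bench), clear to push on; 50 mm behind the nut's axis (the front face is 30 mm ahead of it). Axes as the jig's.
- knob (a joint): Steel wing nut on an upright stud through the stop. Value in rad: how far it is still to be turned; 0 is snug on its washer (a hard stop). It falls as the nut turns clockwise seen from above (6.28 a turn, sinking 1.25 mm a turn). It turns lightly (about 0.012 N m) and stays where it is left.
- knob_mid (a point): On the nut's axis, halfway up its wings (67 mm above the bench when snug); turns with the nut. z up, x along one wing, -x along the other. Wings: upright ears 7 mm thick, 8 to 28 mm from the axis, 11 mm below to 11 above this point. Hub radius 11 mm, top 6 mm below this point; stud radius 4, top 3 above. Wing tips pass 10 mm from the fence: no room for a finger there; other sides open.
- plate: Loose aluminium arm link, a flat plate 70 mm (x) by 130 mm (y) by 10 mm thick, 0.23 kg, with dark bores, lying on the jig's base along the fence, over the track, between stop and end block. Origin under its middle, z up, y along its length towards the end block.
- plate_near (a point): Middle of the plate's end that faces the stop, at half thickness. Axes as the plate's.
- plate_far (a point): Middle of the plate's end that faces the end block, at half thickness. Axes as the plate's.
- jar: Bystander: small closed glass jar with black cap, 46 mm across, 55 mm tall, on the bench. Origin under its middle.
- servo: Bystander: small black servo motor, 20 x 40 x 36 mm (40 along its y) with a white disc on top, on the bench. Origin under its middle.
- bearing: Bystander: steel ball bearing, a ring 26 mm across and 8 mm thick, lying on the jig's base beside the plate, on the side away from the fence. Origin under its middle.
- driver: Bystander: screwdriver 170 mm long lying on the bench along the open side of the jig, away from the fence. Origin under its middle, x along it.
Not all that is in view belongs to the job. There is more than one size of the plate; the one meant has the size given above.

How it is judged:
On the way, in this order (a step that is already met when the one before it is completed fails the run):
1. the stop is against the plate and the plate home against the end block, with the nut still loose (y of stop_face in the frame of plate_near above -0.0025 m and y of plate_far in the frame of end_face above -0.0025 m and value of joint knob above 3 rad), for 0.2 s.
2. the nut is turned down snug with stop and plate still home (y of stop_face in the frame of plate_near above -0.0025 m and y of plate_far in the frame of end_face above -0.0025 m and value of joint knob below 0.2 rad), for 0.2 s.
At the end, for the whole second after the job is handed in: The nut is snug (within 0.2 rad of its hard stop) and at rest; the stop's face is within 2.5 mm of the plate, the plate's far end within 2.5 mm of the end block, and the plate lies flat along the fence (within 6 mm) (all of step 2 and angle between plate's own z axis and vertical below 0.06 rad and x of plate_far in the frame of end_face above -0.006 m and velocity of joint knob below 0.1 rad/s and linear speed of plate below 0.02 m/s); the robot touches nothing.
It fails at once if the nut was tightened while the stop stood more than 5 mm off the plate (value of joint knob below 0.3 rad and y of stop_face in the frame of plate_near below -0.005 m).
It fails at once if the wing nut was gripped (both faces of a wing, or both wing tips, squeezed at once) ((contact force between the fingers and knob_c2 above 3.5 N and contact force between the fingers and knob_c3 above 3.5 N) or (contact force between the fingers and knob_c5 above 3.5 N and contact force between the fingers and knob_c6 above 3.5 N) or (contact force between the fingers and knob_c1 above 9 N and contact force between the fingers and knob_c4 above 9 N)).
It fails at once if the stop was gripped (front and rear squeezed at once) (contact force between the fingers and stop_c0 above 9 N and contact force between the fingers and stop_c1 above 9 N).
It fails at once if the plate was lifted or tipped (z of any of plate_near, plate_far in the frame of jig above 0.031 m or angle between plate's own z axis and vertical above 0.15 rad).
It fails at once if a bystander was moved more than 20 mm (distance of any of jar, servo, bearing, driver from where it was at the start of the episode above 0.02 m).
It also fails if it takes over 67 s, if anything falls off the work surface, if the arm or the gripper's body presses on something with over 40 N, if the wrist force passes 120 N, or if a joint passes its speed limit or range.

### The arm

A 6-joint arm with a two-finger parallel gripper is mounted at the origin on the work surface. World frame = base frame: x ahead of the robot, y to its left, z up, the work surface at z = 0. Lengths are in m, angles in rad, forces in N, time in s.
With the tool pointing down it reaches from about 0.35 to 0.85 m from the base axis. Payload 8.1 kg.
Tool frame: the origin (TCP) lies at the very end of the fingers, on their centre line; the grasp point (between the pads) lies 19 mm behind it; z points along the fingers, y is the direction in which the jaws open and shut (so a half turn about z gives the same grasp; the last joint's range is limited). The gripper opens to 93 mm and grips with 3 to 60 N. Pads are 15 mm wide; open, the fingers measure 128 mm over their backs; the gripper's body (75 mm by 188 mm) begins 65 mm behind the grasp point.
Start: joints at [1.202, 0.13, 1.488, -0, 1.523, -0.085], TCP at [0.168, 0.576, 0.219] pointing down, gripper open.
Joint ranges: [-2.96, 2.96], [-0.89, 2.26], [0.02, 2.5], [-1.34, 4.48], [0, 2.73], [-2.66, 2.66]. Speed limits (rad/s): [2.39, 2.39, 2.79, 3.14, 3.14, 3.14].

### API

Orientations are given as a rotation vector (axis times angle).
In Python, from plant import read_state, read_camera, close_job gives the robot as it stands.
- The arm moves only by the tool jog_arm, never from a script. Its argument "motion" is one flat list of numbers, 7 for each row, row after row: the opening, from 0 (shut) to 1 (fully open), then the shift along the tool's x, y, z scaled (see below), then the turn, a rotation vector about the tool's x, y, z scaled (see below). A call has 1 to 8 rows; each row is the pose to reach, as a shift and turn from the pose measured when the call began, along the tool's axes at that moment; what a row does not reach only later rows make up. The controller multiplies each number of a shift by 0.5 m and each number of a turn by 90 degrees. A row lasts 1/10 s, in which the tool goes at most 50 mm and 8.59 degrees, less where a joint would pass 70% of its speed; a pose out of reach is approached as far as the arm can. A call with a number of a shift or a turn outside -1 to 1 is refused whole. A call with a gripper value outside its range is refused whole. The fingers move at their own pace and stop on an object; "grip_force" is the grip in N (left out, the last holds). Time passes only in rows, so rows that repeat a pose let the fingers close. It gives the time, the measured TCP pose, the force and the opening at its end, in the units of the state.
- read_state(): the state, without advancing time (a new reading comes with each control period).
- read_camera(name): name is "scene" or "top" or "wrist"; returns a dict with "frame" (400x640x3 uint8, red, green, blue), "vertical_fov" (degrees; the focal length in pixels is half the picture's height over the tangent of half this angle, whatever the lens; pixels are square), "cx", "cy" (the principal point, pixels), "world_from_camera" (4x4, takes a point from camera to world coordinates); the wrist camera has in their place "hand_eye" (4x4, takes a point from camera to tool coordinates, whose origin is the TCP and whose axes are the flange's). Camera axes: x right, y down, z forward; pixel columns grow to the right and rows downward; lengths in m; the calibration is good to about 2 mm. A picture is of the moment at which its call begins: read the wrist's pose just before it. There is no depth.
- close_job(): hands the job in, once; it reports no verdict.
The state is a dict: "t": time; "q": joint angles; "dq": joint speeds; "joint_torque": joint torques, N m; "tool_pos": TCP position; "orientation": TCP orientation; "force": force on the tool from outside, world axes, zero at the start; "wrist_torque": the same for the moment, N m; "opening": finger opening in m.
Only numpy, scipy, OpenCV 4.12 (cv2) and the standard library are available. Lean on these libraries where they do the work, as an engineer would, in place of code of your own. Each camera call takes 0.05 s, during which the arm holds its last target.

## Working session

There is one attempt and no reset: what is moved stays moved. The work goes in short steps, Python scripts to look and compute and a tool call to move; the robot and the scene stay as the last step left them, time stands still between calls to the robot, and variables do not carry over. Pictures are saved under pics/ and viewed, and the job is handed in when it is done.

Besides the shell and the picture viewer there is one more tool, called after "Request:" by a JSON object that holds its "api" and its "payload", one argument or row to a line. jog_arm: Moves the arm, as the interface text tells. Its arguments: {"type":"object","properties":{"motion":{"type":"array","items":{"type":"number"}},"grip_force":{"type":"number"}},"required":["motion"]}

```bash
ls; mkdir -p pics; cat > h.py <<'E'
import numpy as np, cv2
from scipy.spatial.transform import Rotation as R
from plant import read_state, read_camera
def snap(n,f):
    s=read_state(); c=read_camera(n); cv2.imwrite('pics/'+f,c['frame'][:,:,::-1])
    if 'hand_eye' in c:
        T=np.eye(4);T[:3,:3]=R.from_rotvec(s['orientation']).as_matrix();T[:3,3]=s['tool_pos'];W=T@np.array(c['hand_eye'])
    else: W=np.array(c['world_from_camera'])
    fl=c['frame'].shape[0]/2/np.tan(np.radians(c['vertical_fov'])/2)
    d=dict(W=W,f=fl,cx=c['cx'],cy=c['cy']); np.save('pics/'+f[:-4]+'.npy',d,allow_pickle=True); return d
def ld(f): return np.load('pics/'+f+'.npy',allow_pickle=True).item()
def ray(d,u,v):
    r=d['W'][:3,:3]@np.array([(u-d['cx'])/d['f'],(v-d['cy'])/d['f'],1]); return d['W'][:3,3],r
def onz(d,u,v,z):
    o,r=ray(d,u,v); return o+r*(z-o[2])/r[2]
def proj(d,p):
    q=np.linalg.inv(d['W'])@np.r_[p,1]; return d['f']*q[0]/q[2]+d['cx'],d['f']*q[1]/q[2]+d['cy']
def tri(a,b):
    A=np.zeros((3,3));y=np.zeros(3)
    for o,r in(a,b):
        r=r/np.linalg.norm(r);P=np.eye(3)-np.outer(r,r);A+=P;y+=P@o
    return np.linalg.solve(A,y)
E
python3 - <<'E'
from h import *
for n in('scene','top','wrist'):
    d=snap(n,n+'0.png');print(n,d['W'].round(3).tolist(),d['f'],d['cx'],d['cy'])
print(read_state())
E
```

```text
pics
scene [[0.319, 0.822, -0.471, 0.928], [0.948, -0.27, 0.169, -0.239], [0.012, -0.5, -0.866, 0.878], [0.0, 0.0, 0.0, 1.0]] 385.2511372266098 318.21525112589904 196.7365158662501
top [[-0.003, -0.997, 0.078, 0.412], [-1.0, 0.004, 0.004, -0.06], [-0.004, -0.078, -0.997, 0.922], [0.0, 0.0, 0.0, 1.0]] 384.121531689095 317.28847528051574 193.7030001302098
wrist [[0.28, 0.931, 0.233, 0.104], [0.96, -0.271, -0.069, 0.594], [-0.001, 0.243, -0.97, 0.383], [0.0, 0.0, 0.0, 1.0]] 289.44774146581125 323.53464397312985 200.41302146770428
{'t': 0.15, 'q': array([ 1.20160197e+00,  1.31026035e-01,  1.48903536e+00,  9.23612030e-06,
        1.52298923e+00, -8.54313846e-02]), 'dq': array([-0.00017239, -0.00155778, -0.00198277,  0.00083016,  0.00153479,
        0.00048307]), 'joint_torque': array([ 1.73039240e-03, -5.60473537e+01, -4.92335773e+01,  7.71122589e-02,
        3.04578070e-02, -1.52974712e-04]), 'tool_pos': array([0.16781548, 0.57559406, 0.21780209]), 'orientation': array([-4.44192729e-01, -3.10968993e+00,  2.22775600e-03]), 'force': array([ 0.46832429,  0.42575399, -0.1425709 ]), 'wrist_torque': array([-0.01951438, -0.00117136, -0.03990937]), 'opening': 0.09286520889769458}
```

View pics/scene0.png

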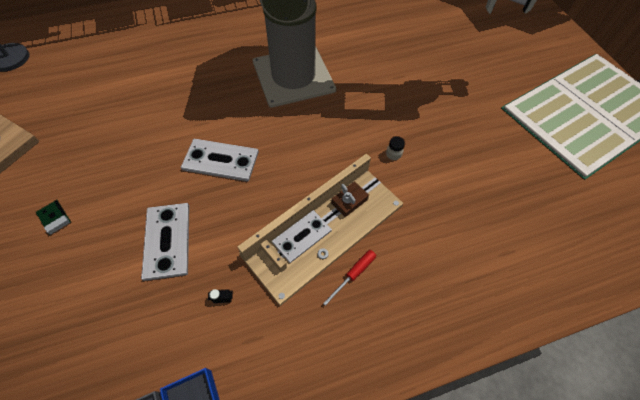

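View pics/top0.png

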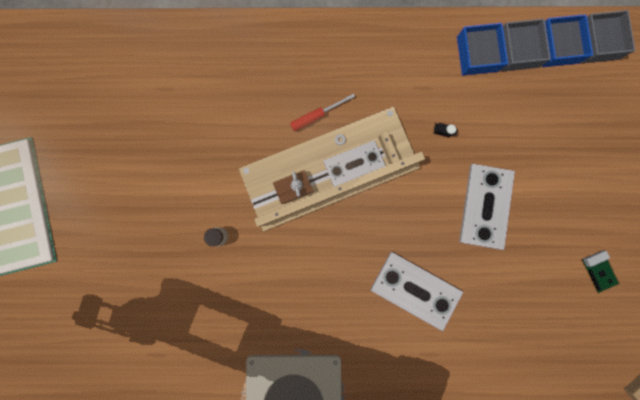

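View pics/wrist0.png

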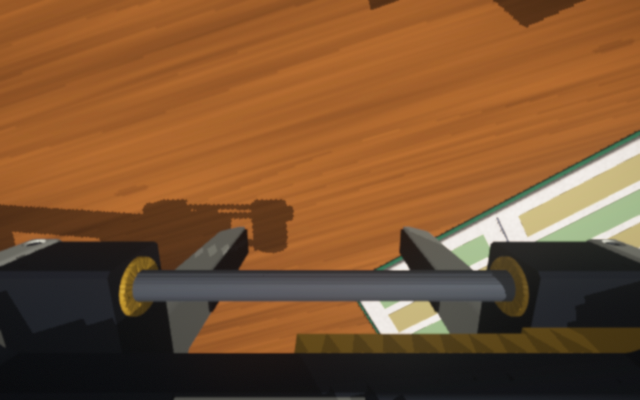

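Candidates for the plate: the one on the jig at top (355,163), and larger ones on the bench at (488,207) and (417,290). The one on the jig, over the track, fits the description. I'll confirm with enlarged crops.

```bash
python3 - <<'E'
import cv2,numpy as np
a=cv2.imread('pics/top0.png')[95:240,225:440];a=cv2.resize(a,None,fx=3.7,fy=3.7,interpolation=cv2.INTER_CUBIC);cv2.imwrite('pics/tc0.png',a);print(a.shape)
a=cv2.imread('pics/scene0.png')[150:310,230:415];a=cv2.resize(a,None,fx=3.7,fy=3.7,interpolation=cv2.INTER_CUBIC);cv2.imwrite('pics/sc0.png',a);print(a.shape)
E
```

```text
(536, 796, 3)
(592, 684, 3)
```

View pics/tc0.png

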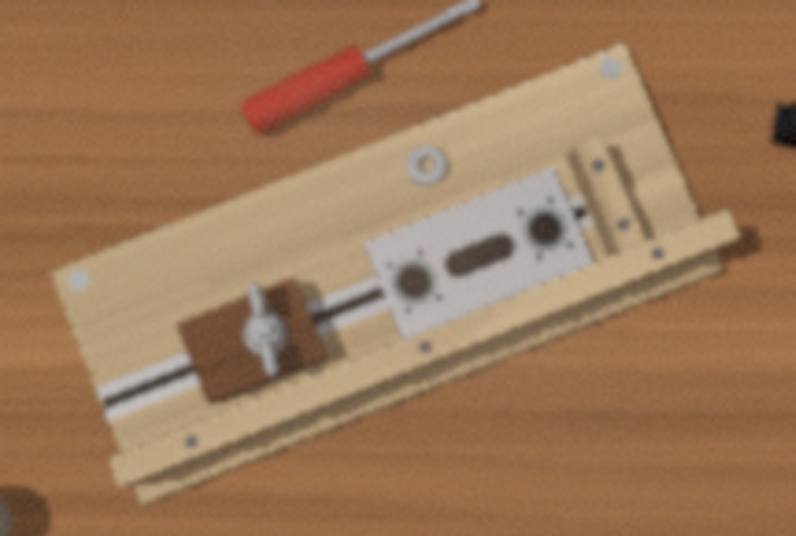

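View pics/sc0.png

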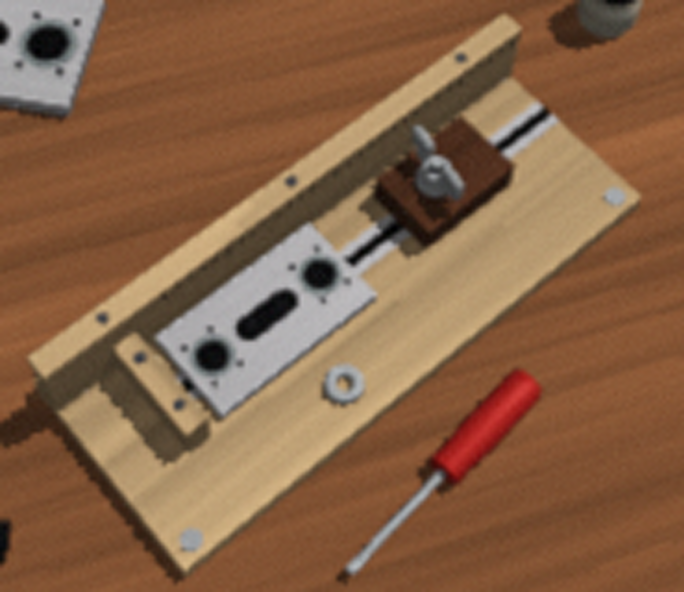

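```bash
python3 - <<'E'
from h import *
t=ld('top0');s=ld('scene0')
T=lambda u,v:ray(t,225+(u+.5)/3.7-.5,95+(v+.5)/3.7-.5)
S=lambda u,v:ray(s,230+(u+.5)/3.7-.5,150+(v+.5)/3.7-.5)
P={}
for n,a,b in [('d1',(78,281),(614,197)),('d2',(611,68),(191,540)),('hub',(264,334),(434,178)),('wA',(257,293),(455,186)),('wB',(270,366),(422,140)),
 ('c1',(52,270),(640,197)),('c2',(627,43),(182,575)),('bore1',(414,281),(319,273)),('bore2',(545,229),(212,355)),('fs1',(191,440),(461,58)),('fs2',(425,346),(290,181)),('fs3',(657,253),(102,318)),('bear',(427,165),(344,383)),
 ('pn1',(366,240),(376,297)),('pf1',(556,170),(225,416)),('pf2',(592,262),(157,337)),('pn2',(405,338),(308,226)),('e1',(600,165),(178,404)),('e2',(623,224),(139,357))]:
    P[n]=tri(T(*a),S(*b));print(n,P[n].round(4))
y=P['d2']-P['d1'];print(np.degrees(np.arctan2(y[1],y[0])),np.linalg.norm(y))
for a,b in[('fs1','fs3'),('bore1','bore2'),('c1','c2'),('pn1','pf1'),('pn2','pf2')]:
    y=P[b]-P[a];print(a,np.degrees(np.arctan2(y[1],y[0])),np.linalg.norm(y[:2]))
# origin from c1,c2 : jig (-85,-200),(-85,200)
d=(P['c2']-P['c1'])[:2];d/=np.linalg.norm(d);x=np.array([d[1],-d[0]]);m=(P['c1']+P['c2'])[:2]/2
O=m+.085*x;print('O',O,'ydir',d,'xdir',x)
for n in P: q=P[n][:2]-O;print(n,(1000*q@x).round(1),(1000*q@d).round(1),(1000*P[n][2]).round(1))
E
```

```text
d1 [0.5383 0.1137 0.0147]
d2 [ 0.6766 -0.2312  0.0155]
hub [ 0.5004 -0.0082  0.0448]
wA [ 0.523  -0.0048  0.0698]
wB [ 0.4795 -0.0117  0.0632]
c1 [0.5451 0.1299 0.0172]
c2 [ 0.6942 -0.2424  0.0122]
bore1 [ 0.5357 -0.102   0.0278]
bore2 [ 0.569  -0.1856  0.0264]
fs1 [0.4341 0.0336 0.0769]
fs2 [ 0.4896 -0.1063  0.0765]
fs3 [ 0.5454 -0.2457  0.0761]
bear [ 0.6118 -0.1108  0.0214]
pn1 [ 0.5626 -0.0715  0.0247]
pf1 [ 0.6087 -0.1915  0.0222]
pf2 [ 0.5471 -0.2153  0.0288]
pn2 [ 0.4993 -0.0968  0.026 ]
e1 [ 0.6044 -0.2163  0.0527]
e2 [ 0.5672 -0.2304  0.0526]
-68.148002004051 0.3716107225794699
fs1 -68.28355383783122 0.3006999153951823
bore1 -68.29981373580694 0.09001281660214645
c1 -68.16453468112637 0.4010722175465358
pn1 -68.99136332612542 0.1284949989840239
pn2 -68.0301495747434 0.1277502047931572
O [ 0.54074714 -0.0878538 ] ydir [ 0.37194248 -0.92825578] xdir [-0.92825578 -0.37194248]
d1 -72.6 -188.0 14.7
d2 -72.7 183.6 15.5
hub 7.8 -89.0 44.8
wA -14.4 -83.7 69.8
wB 28.6 -93.5 63.2
c1 -85.0 -200.5 17.2
c2 -85.0 200.5 12.2
bore1 9.9 11.2 27.8
bore2 10.2 101.2 26.4
fs1 53.8 -152.4 76.9
fs2 54.3 -1.9 76.5
fs3 54.4 148.3 76.1
bear -57.4 47.7 21.4
pn1 -26.4 -7.0 24.7
pf1 -24.6 121.4 22.2
pf2 41.5 120.7 28.8
pn2 41.8 -7.1 26.0
e1 -11.3 142.9 52.7
e2 28.5 142.2 52.6
```

The crops confirm the plate: bore spacing is 90 mm, it measures about 70 x 130 mm, and it lies over the track. The end block is about 12 mm beyond its far end. The nut sits at jig (7,-87), so the stop has about 62 mm to travel. First I'll work out the approach behind the stop.

```bash
cat >> h.py <<'E'
D=np.array([0.37194,-0.92826]);D=D/np.linalg.norm(D);X=np.array([D[1],-D[0]]);O=np.array([0.54075,-0.08785])-0.0018*D
def w(jx,jy,z): return np.r_[O+jx/1000*X+jy/1000*D,z/1000]
def jig(p): q=np.array(p[:2])-O; return (1000*q@X).round(1),(1000*q@D).round(1),round(1000*p[2],1)
def go(jx,jy,z,yaw):  # yaw deg of tool y axis, world, tool down
    s=read_state(); Rm=R.from_rotvec(s['orientation']).as_matrix(); p=s['tool_pos']
    sh=Rm.T@(w(jx,jy,z)-p)/0.5
    a=np.radians(yaw); ty=np.array([np.cos(a),np.sin(a),0]);tz=np.array([0,0,-1.]);tx=np.cross(ty,tz)
    rv=R.from_matrix(Rm.T@np.stack([tx,ty,tz],1)).as_rotvec()/(np.pi/2)
    print('shift',sh.round(4),'turn',rv.round(4),'|',(np.linalg.norm(sh)*10).round(1),'rows lin',(np.linalg.norm(rv)*90/8.59).round(1),'rows rot')
def st():
    s=read_state();a=R.from_rotvec(s['orientation']).as_matrix();print('t',s['t'],'jig',jig(s['tool_pos']),'yaw',np.degrees(np.arctan2(a[1,1],a[0,1])).round(2),'tilt',a[:,2].round(3),'F',(s['force'][:2]@X).round(1),(s['force'][:2]@D).round(1),s['force'][2].round(1),'M',s['wrist_torque'].round(3),'q6',s['q'][5].round(2),'op',s['opening'].round(4))
E
python3 -c "
from h import *
st();go(3,-156,120,21.8)"
```

```text
Traceback (most recent call last):
  File "h.py", line 33, in st
    s=read_state();a=R.from_rotvec(s['orientation']).as_matrix();print('t',s['t'],'jig',jig(s['tool_pos']),'yaw',np.degrees(np.arctan2(a[1,1],a[0,1])).round(2),'tilt',a[:,2].round(3),'F',(s['force'][:2]@X).round(1),(s['force'][:2]@D).round(1),s['force'][2].round(1),'M',s['wrist_torque'].round(3),'q6',s['q'][5].round(2),'op',s['opening'].round(4))
                                                                                                                                                                                                                                                                                                                                      ^^^^^^^^^^^^^^^^^^
AttributeError: 'float' object has no attribute 'round'
```

```bash
sed -i "s/s\['opening'\].round(4)/round(s['opening'],4)/" h.py
python3 -c "
from h import *
st();go(3,-156,120,21.8)"
```

```text
t 0.15 jig (np.float64(99.4), np.float64(-752.8), np.float64(217.8)) yaw 73.74 tilt [-0.001 -0.001 -1.   ] F -0.6 -0.2 -0.1 M [-0.02  -0.001 -0.04 ] q6 -0.09 op 0.0929
shift [-0.8881 -0.82    0.1967] turn [-9.000e-04  3.000e-04  5.771e-01] | 12.2 rows lin 6.0 rows rot
```

Request:
{"api": "jog_arm", "payload": {
  "motion": [0, -0.888, -0.82, 0.1, 0, 0, 0.577, 0, -0.888, -0.82, 0.1, 0, 0, 0.577, 0, -0.888, -0.82, 0.1, 0, 0, 0.577, 0, -0.888, -0.82, 0.1, 0, 0, 0.577, 0, -0.888, -0.82, 0.1, 0, 0, 0.577, 0, -0.888, -0.82, 0.1, 0, 0, 0.577, 0, -0.888, -0.82, 0.1, 0, 0, 0.577, 0, -0.888, -0.82, 0.1, 0, 0, 0.577],
  "grip_force": 20
}}

```text
t: 0.95
tool_pos: [0.3737, 0.2324, 0.1853]
orientation: [1.761, 2.601, -0.002]
force: [-0.2, 1.0, 0.2]
opening: 0.0334
```

```bash
python3 -c "
from h import *
st();go(3,-156,120,21.8)"
```

```text
t 0.95 jig (np.float64(36.0), np.float64(-357.6), np.float64(185.3)) yaw 21.8 tilt [-0.    -0.001 -1.   ] F -0.2 -1.0 0.2 M [-0.042 -0.002 -0.029] q6 0.06 op 0.0334
shift [-0.4031  0.0663  0.131 ] turn [-0.0004  0.0007 -0.    ] | 4.3 rows lin 0.0 rows rot
```

Request:
{"api": "jog_arm", "payload": {
  "motion": [0, -0.403, 0.066, 0.131, 0, 0, 0, 0, -0.403, 0.066, 0.131, 0, 0, 0, 0, -0.403, 0.066, 0.131, 0, 0, 0, 0, -0.403, 0.066, 0.131, 0, 0, 0, 0, -0.403, 0.066, 0.131, 0, 0, 0, 0, -0.403, 0.066, 0.131, 0, 0, 0, 0, -0.403, 0.066, 0.131, 0, 0, 0]
}}

```text
t: 1.65
tool_pos: [0.4787, 0.0581, 0.1199]
orientation: [-1.762, -2.6, 0.002]
force: [-0.2, -0.1, 0.3]
opening: 0.0002
```

```bash
python3 -c "
from h import *
st();go(3,-156,28,21.8);d=snap('wrist','w1.png')
for p in [(7,-87,61),(7,-137,46),(-20,-137,46),(34,-137,46),(45,-200,78),(-85,-200,18)]: print(p,np.round(proj(d,w(*p))))"
```

```text
t 1.65 jig (np.float64(3.4), np.float64(-156.7), np.float64(119.9)) yaw 21.75 tilt [-0.001 -0.001 -1.   ] F 0.2 0.0 0.3 M [-0.03   0.006 -0.019] q6 -0.36 op 0.0002
shift [-0.0015  0.0009  0.1839] turn [-0.0008  0.0001 -0.0005] | 1.8 rows lin 0.0 rows rot
(7, -87, 61) [319. 290.]
(7, -137, 46) [319. 230.]
(-20, -137, 46) [350. 230.]
(34, -137, 46) [288. 230.]
(45, -200, 78) [265. 162.]
(-85, -200, 18) [420. 154.]
```

View pics/w1.png

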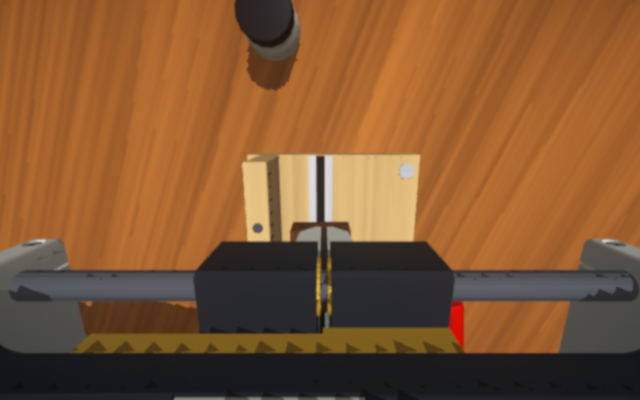

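```bash
python3 -c "
from h import *
d=ld('w1')
for p in [(7,-140,46),(7,-145,46),(7,-150,46)]: print(p,np.round(proj(d,w(*p))))
for v in (221,223,225):print(jig(onz(d,320,v,.046)))
a=cv2.imread('pics/w1.png')[140:260,230:440];cv2.imwrite('pics/w1c.png',cv2.resize(a,None,fx=3.7,fy=3.7,interpolation=cv2.INTER_CUBIC))
a=cv2.imread('pics/top0.png')[155:210,260:330];cv2.imwrite('pics/t0c.png',cv2.resize(a,None,fx=10,fy=10,interpolation=cv2.INTER_CUBIC))
t=ld('top0')
for p in [(7,-137,46),(34,-137,46),(-20,-137,46),(-20,-57,46),(34,-57,46)]: q=np.array(proj(t,w(*p)));print(p,((q-[260,155])*10).round())
"
```

```text
(7, -140, 46) [319. 227.]
(7, -145, 46) [319. 221.]
(7, -150, 46) [319. 216.]
(np.float64(6.1), np.float64(-145.2), np.float64(46.0))
(np.float64(6.1), np.float64(-143.3), np.float64(46.0))
(np.float64(6.1), np.float64(-141.5), np.float64(46.0))
(7, -137, 46) [159. 377.]
(34, -137, 46) [202. 487.]
(-20, -137, 46) [116. 269.]
(-20, -57, 46) [439. 139.]
(34, -57, 46) [527. 356.]
```

View pics/w1c.png

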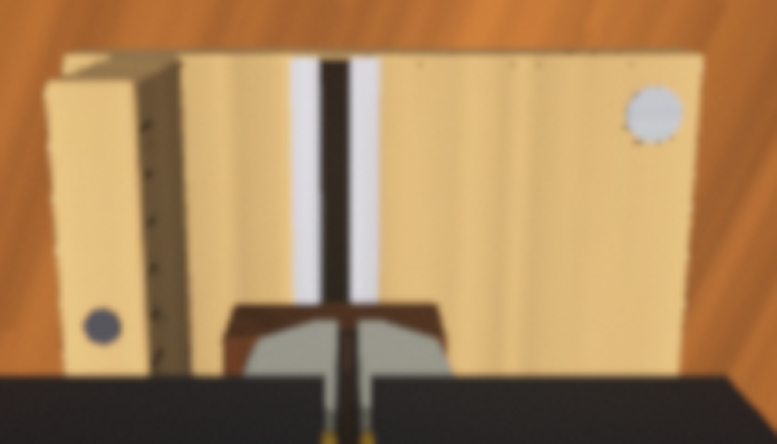

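View pics/t0c.png

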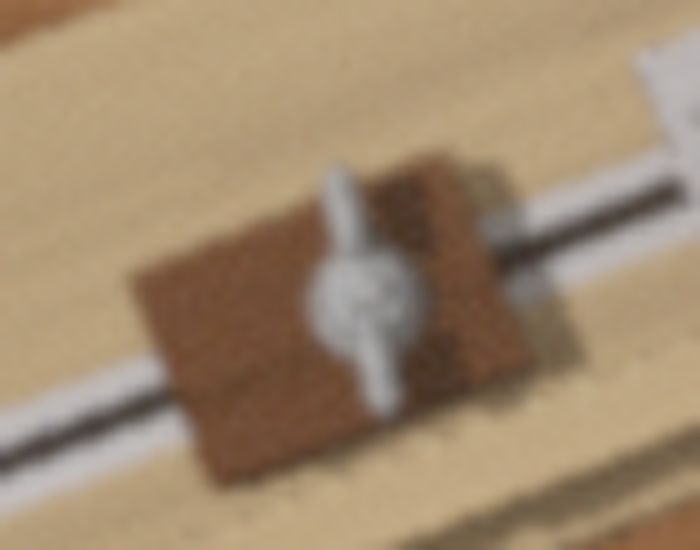

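The wrist crop shows the stop's rear face, with its top edge at about row 232 (predicted 230), so the map agrees. The way down behind it is clear.

Request:
{"api": "jog_arm", "payload": {
  "motion": [0, 0, 0, 0.09, 0, 0, 0, 0, 0, 0, 0.18, 0, 0, 0, 0, 0, 0, 0.18, 0, 0, 0, 0, 0, 0, 0.18, 0, 0, 0]
}}

```text
t: 2.1
tool_pos: [0.4779, 0.0598, 0.0308]
orientation: [-1.758, -2.602, 0.002]
force: [-0.2, -0.4, 1.0]
opening: 0.0006
```

Request:
{"api": "jog_arm", "payload": {
  "motion": [0, -0.02, 0, 0, 0, 0, 0, 0, -0.04, 0, 0, 0, 0, 0, 0, -0.06, 0, 0, 0, 0, 0, 0, -0.08, 0, 0, 0, 0, 0, -0.09, 0, 0, 0, 0, 0, -0.1, 0, 0, 0, 0]
}}

```text
validation failed for argument at $.mo...
```

```bash
python3 -c "
from h import *
st();go(3,-84,28,21.8)"
```

```text
t 2.1 jig (np.float64(3.4), np.float64(-158.6), np.float64(30.8)) yaw 21.93 tilt [-0.002 -0.    -1.   ] F 0.3 0.3 1.0 M [-0.025  0.022  0.001] q6 -0.36 op 0.0006
shift [-0.1491  0.0006  0.0056] turn [-0.0012 -0.0002  0.0015] | 1.5 rows lin 0.0 rows rot
```

Request:
{"api": "jog_arm", "payload": {
  "motion": [0, -0.02, 0, 0, 0, 0, 0, 0, -0.04, 0, 0, 0, 0, 0, 0, -0.05, 0, 0, 0, 0, 0, 0, -0.06, 0, 0, 0, 0, 0, 0, -0.07, 0, 0, 0, 0, 0, 0, -0.08, 0, 0, 0, 0, 0, 0, -0.09, 0, 0, 0, 0, 0, 0, -0.1, 0, 0, 0, 0, 0]
}}

```text
t: 2.9
tool_pos: [0.4988, 0.0137, 0.0338]
orientation: [1.758, 2.603, 0.004]
force: [-3.3, 6.9, 5.0]
opening: 0.0007
```

```bash
python3 -c "
from h import *
st();go(3,-84,28,21.8)"
```

```text
t 2.9 jig (np.float64(1.1), np.float64(-108.1), np.float64(33.8)) yaw 21.92 tilt [ 0.002  0.001 -1.   ] F 0.5 -7.6 5.0 M [ 1.27   0.554 -0.069] q6 -0.46 op 0.0007
shift [-0.0482 -0.0038  0.0116] turn [ 0.0016 -0.0004  0.0013] | 0.5 rows lin 0.0 rows rot
```

Request:
{"api": "jog_arm", "payload": {
  "motion": [0, -0.01, 0, 0.006, 0, 0, 0, 0, -0.02, -0.002, 0.008, 0, 0, 0, 0, -0.03, -0.002, 0.008, 0, 0, 0, 0, -0.036, -0.002, 0.008, 0, 0, 0, 0, -0.04, -0.002, 0.008, 0, 0, 0]
}}

```text
t: 3.4
tool_pos: [0.5072, -0.0046, 0.0326]
orientation: [1.758, 2.601, 0.01]
force: [-3.0, 9.8, 5.5]
opening: 0.0007
```

```bash
python3 -c "
from h import *
st();go(3,-84,28,21.8)"
```

```text
t 3.4 jig (np.float64(0.1), np.float64(-88.0), np.float64(32.6)) yaw 21.9 tilt [ 0.005  0.004 -1.   ] F -0.9 -10.2 5.5 M [ 1.555  0.646 -0.032] q6 -0.5 op 0.0007
shift [-0.008  -0.0058  0.0092] turn [ 0.0041 -0.0009  0.0012] | 0.1 rows lin 0.0 rows rot
```

Request:
{"api": "jog_arm", "payload": {
  "motion": [0, -0.004, 0, 0, 0, 0, 0, 0, -0.008, 0, 0, 0, 0, 0, 0, -0.008, 0, 0, 0, 0, 0]
}}

```text
t: 3.7
tool_pos: [0.5087, -0.0076, 0.0337]
orientation: [1.759, 2.602, 0.012]
force: [-4.7, 7.9, -2.8]
opening: 0.0003
```

```bash
python3 -c "
from h import *
st();snap('top','t2.png');snap('scene','s2.png')
a=cv2.imread('pics/top0.png')
a=cv2.imread('pics/t2.png')[95:240,225:440];cv2.imwrite('pics/t2c.png',cv2.resize(a,None,fx=3.7,fy=3.7,interpolation=cv2.INTER_CUBIC))"
```

```text
t 3.7 jig (np.float64(-0.1), np.float64(-84.7), np.float64(33.7)) yaw 21.89 tilt [ 0.005  0.006 -1.   ] F 1.4 -9.0 -2.8 M [ 1.351  0.739 -0.052] q6 -0.51 op 0.0003
```

View pics/t2c.png

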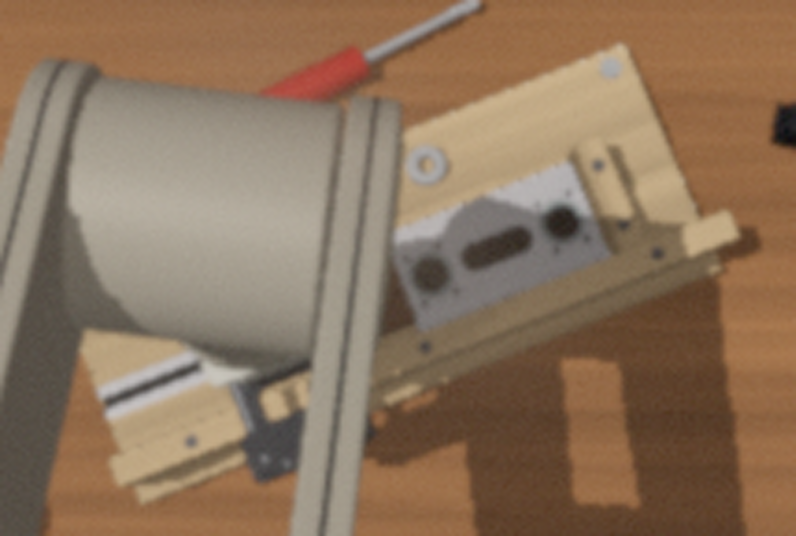

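Request:
{"api": "jog_arm", "payload": {
  "motion": [0, -0.004, 0, 0, 0, 0, 0, 0, -0.008, 0, 0, 0, 0, 0, 0, -0.008, 0, 0, 0, 0, 0]
}}

```text
t: 4.1
tool_pos: [0.5087, -0.008, 0.034]
orientation: [-1.756, -2.598, -0.018]
force: [-6.0, 19.0, -1.0]
opening: 0.0006
```

```bash
python3 -c "
from h import *
st()"
```

```text
t 4.1 jig (np.float64(0.1), np.float64(-84.2), np.float64(34.0)) yaw 21.88 tilt [ 0.002  0.012 -1.   ] F -1.5 -19.8 -1.0 M [3.483 1.125 0.074] q6 -0.51 op 0.0006
```

Request:
{"api": "jog_arm", "payload": {
  "motion": [0, -0.004, 0, 0, 0, 0, 0, 0, -0.006, 0, 0, 0, 0, 0, 0, -0.006, 0, 0, 0, 0, 0]
}}

```text
t: 4.4
tool_pos: [0.5086, -0.008, 0.0343]
orientation: [-1.753, -2.594, -0.023]
force: [-5.5, 18.1, -2.9]
opening: 0.0007
```

```bash
python3 -c "
from h import *
st()"
```

```text
t 4.4 jig (np.float64(0.1), np.float64(-84.3), np.float64(34.3)) yaw 21.89 tilt [-0.001  0.018 -1.   ] F -1.6 -18.8 -2.9 M [ 3.036  0.977 -0.012] q6 -0.52 op 0.0007
```

Request:
{"api": "jog_arm", "payload": {
  "motion": [0, 0.03, 0, 0, 0, 0, 0, 0, 0.06, 0, 0, 0, 0, 0, 0, 0.06, 0, -0.1, 0, 0, 0, 0, 0.06, 0, -0.2, 0, 0, 0, 0, 0.1, 0, -0.3, 0, 0, 0, 0, 0.15, 0, -0.36, 0, 0, 0, 0, 0.2, 0, -0.36, 0, 0, 0, 0, 0.2, 0, -0.36, 0, 0, 0]
}}

```text
t: 5.2
tool_pos: [0.4722, 0.0838, 0.2195]
orientation: [-1.752, -2.6, -0.029]
force: [0.2, -0.6, -0.7]
opening: 0.0004
```

```bash
python3 -c "
from h import *
st();d=snap('wrist','w3.png');snap('scene','s3.png');snap('top','t3.png')
for p in [(7,-25,61),(7,-75,46),(7,5,28)]: print(p,np.round(proj(d,w(*p))))
a=cv2.imread('pics/s3.png')[150:310,230:415];cv2.imwrite('pics/s3c.png',cv2.resize(a,None,fx=3.7,fy=3.7,interpolation=cv2.INTER_CUBIC))
a=cv2.imread('pics/t3.png')[95:240,225:440];cv2.imwrite('pics/t3c.png',cv2.resize(a,None,fx=3.7,fy=3.7,interpolation=cv2.INTER_CUBIC))"
```

```text
t 5.2 jig (np.float64(-0.2), np.float64(-183.0), np.float64(219.5)) yaw 22.02 tilt [ 0.005  0.019 -1.   ] F 0.0 0.6 -0.7 M [-0.096  0.041 -0.03 ] q6 -0.33 op 0.0004
(7, -25, 61) [315. 313.]
(7, -75, 46) [316. 271.]
(7, 5, 28) [316. 318.]
```

View pics/w3.png

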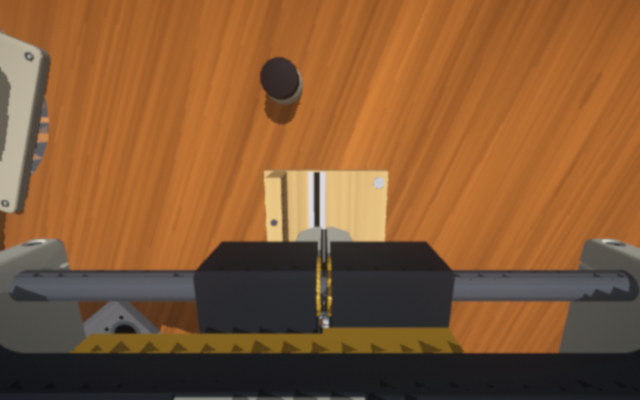

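View pics/s3c.png

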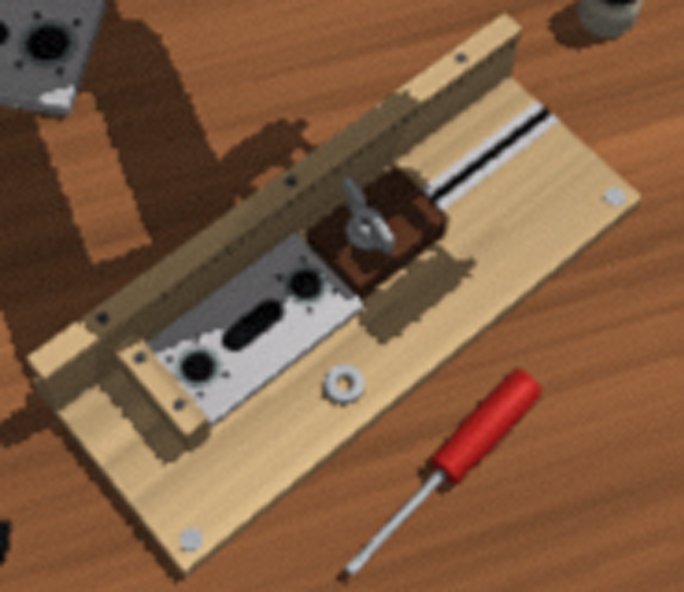

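View pics/t3c.png

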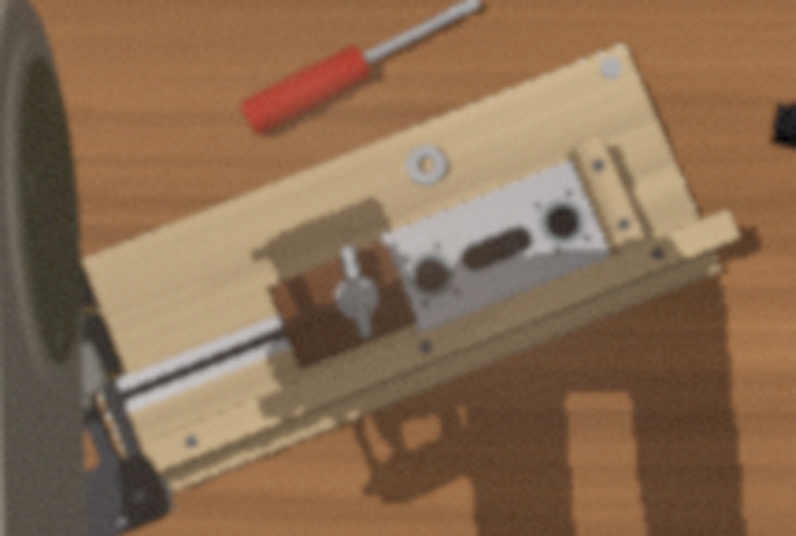

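Both views show the plate against the end block and the stop against the plate. The nut hub is at top-crop (357,298) and scene-crop (368,230).

```bash
python3 - <<'E'
from h import *
t=ld('t3');s=ld('s3')
T=lambda u,v:ray(t,225+(u+.5)/3.7-.5,95+(v+.5)/3.7-.5)
S=lambda u,v:ray(s,230+(u+.5)/3.7-.5,150+(v+.5)/3.7-.5)
for n,a,b in [('hub',(357,298),(368,230)),('wA',(348,250),(390,243)),('wB',(365,335),(350,184)),('b1',(431,274),(304,283)),('b2',(563,221),(198,367))]:
    p=tri(T(*a),S(*b));print(n,p.round(4),jig(p))
a=onz(t,*[225+348/3.7,95+250/3.7],.078);b=onz(t,225+365/3.7,95+335/3.7,.078);e=a-b;print('wing yaw',np.degrees(np.arctan2(e[1],e[0])), jig((a+b)/2))
for z in (61,70):print(np.array(proj(t,w(7,-25,z)))*3.7-[225*3.7,95*3.7])
st();go(7,-25,120,105)
E
```

```text
hub [ 0.5232 -0.0648  0.0443] (np.float64(7.7), np.float64(-26.2), np.float64(44.3))
wA [ 0.5491 -0.0596  0.0701] (np.float64(-18.2), np.float64(-21.3), np.float64(70.1))
wB [ 0.4979 -0.0693  0.066 ] (np.float64(32.9), np.float64(-31.4), np.float64(66.0))
b1 [ 0.5399 -0.1132  0.0282] (np.float64(10.2), np.float64(25.0), np.float64(28.2))
b2 [ 0.5741 -0.1967  0.0267] (np.float64(9.5), np.float64(115.3), np.float64(26.7))
wing yaw 10.999206945419097 (np.float64(9.9), np.float64(-26.0), np.float64(78.0))
[356.11038946 291.04321767]
[356.20088634 289.10756732]
t 5.35 jig (np.float64(1.3), np.float64(-180.9), np.float64(216.2)) yaw 21.92 tilt [-0.     0.018 -1.   ] F -0.2 -0.6 0.1 M [-0.027  0.085  0.011] q6 -0.33 op 0.0007
shift [-0.315  -0.013   0.1873] turn [ 0.0108 -0.0057 -0.923 ] | 3.7 rows lin 9.7 rows rot
```

Request:
{"api": "jog_arm", "payload": {
  "motion": [0.26, -0.31, -0.01, 0.1, 0.01, -0.006, -0.92, 0.26, -0.31, -0.01, 0.1, 0.01, -0.006, -0.92, 0.26, -0.31, -0.01, 0.15, 0.01, -0.006, -0.92, 0.26, -0.31, -0.01, 0.18, 0.01, -0.006, -0.92, 0.26, -0.31, -0.01, 0.18, 0.01, -0.006, -0.92, 0.26, -0.31, -0.01, 0.18, 0.01, -0.006, -0.92, 0.26, -0.31, -0.01, 0.18, 0.01, -0.006, -0.92, 0.26, -0.31, -0.01, 0.18, 0.01, -0.006, -0.92]
}}

```text
t: 6.15
tool_pos: [0.5241, -0.064, 0.1226]
orientation: [-0.013, -3.138, -0.005]
force: [0.7, -0.5, -0.3]
opening: 0.0238
```

```bash
python3 -c "
from h import *
st();go(7,-26,100,105)"
```

```text
t 6.15 jig (np.float64(6.6), np.float64(-26.5), np.float64(122.6)) yaw 89.54 tilt [-0.003  0.003 -1.   ] F -0.4 0.7 -0.3 M [ 0.008 -0.067  0.039] q6 -1.78 op 0.0238
shift [ 0.0002 -0.0015  0.0452] turn [ 0.0024 -0.0018 -0.1718] | 0.5 rows lin 1.8 rows rot
```

Request:
{"api": "jog_arm", "payload": {
  "motion": [0.26, 0, -0.001, 0, 0.002, -0.002, -0.17, 0.26, 0, -0.001, 0.045, 0.002, -0.002, -0.17, 0.26, 0, -0.001, 0.045, 0.002, -0.002, -0.17, 0.26, 0, -0.001, 0.045, 0.002, -0.002, -0.17]
}}

```text
t: 6.55
tool_pos: [0.523, -0.0649, 0.0992]
orientation: [0.398, -3.114, -0.002]
force: [1.0, 0.6, -0.0]
opening: 0.0246
```

```bash
python3 -c "
from h import *
st();go(7,-26,64,105);d=snap('wrist','w4.png');snap('scene','s4.png')
a=cv2.imread('pics/s4.png')[150:310,230:415];cv2.imwrite('pics/s4c.png',cv2.resize(a,None,fx=3.7,fy=3.7,interpolation=cv2.INTER_CUBIC))"
```

```text
t 6.55 jig (np.float64(7.9), np.float64(-26.1), np.float64(99.2)) yaw 104.57 tilt [-0.002  0.001 -1.   ] F -1.2 -0.1 -0.0 M [-0.021 -0.043 -0.046] q6 -2.05 op 0.0246
shift [-0.002  -0.0001  0.0703] turn [ 0.0011 -0.0014 -0.0047] | 0.7 rows lin 0.1 rows rot
```

View pics/w4.png

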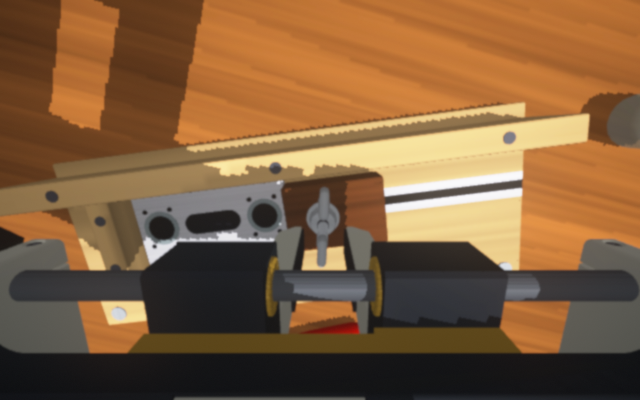

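View pics/s4c.png

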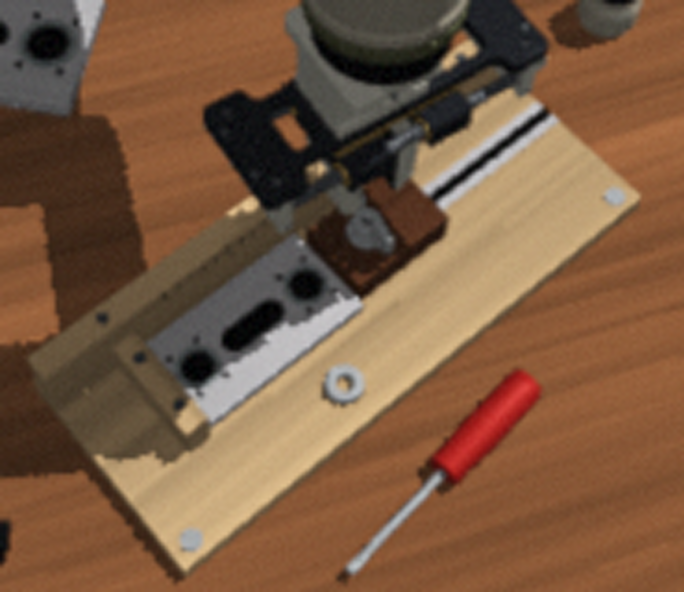

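The wrist view shows the wing (322,190–265) upright and centred between the fingertips (columns 300 and 350). Next I'll descend astride it.

Request:
{"api": "jog_arm", "payload": {
  "motion": [0.26, -0.002, 0, 0.03, 0, 0, 0, 0.26, -0.002, 0, 0.06, 0, 0, 0, 0.26, -0.002, 0, 0.07, 0, 0, 0, 0.26, -0.002, 0, 0.07, 0, 0, 0]
}}

```text
t: 7.05
tool_pos: [0.5237, -0.0642, 0.0636]
orientation: [0.4, -3.113, -0.003]
force: [-0.1, -0.3, -0.6]
opening: 0.0245
```

```bash
python3 -c "
from h import *
st();go(7,-26,64,105)"
```

```text
t 7.05 jig (np.float64(7.0), np.float64(-26.5), np.float64(63.6)) yaw 104.63 tilt [-0.003  0.001 -1.   ] F 0.3 0.3 -0.6 M [ 0.013  0.048 -0.027] q6 -2.05 op 0.0245
shift [-0.0001 -0.0009 -0.0009] turn [ 0.0013 -0.0016 -0.0041] | 0.0 rows lin 0.0 rows rot
```

Request:
{"api": "jog_arm", "payload": {
  "motion": [0.26, 0, 0, 0, 0, 0, 0.07, 0.26, 0, 0, 0, 0, 0, 0.14, 0.26, 0, 0, 0, 0, 0, 0.21, 0.26, 0, 0, 0, 0, 0, 0.28, 0.26, 0, 0, 0, 0, 0, 0.35, 0.26, 0, 0, 0, 0, 0, 0.42, 0.26, 0, 0, 0, 0, 0, 0.49, 0.26, 0, 0, 0, 0, 0, 0.56]
}}

```text
t: 7.85
tool_pos: [0.5242, -0.0644, 0.064]
orientation: [-0.971, -2.985, -0.0]
force: [0.8, -1.1, -1.3]
opening: 0.0243
```

```bash
python3 -c "
from h import *
st();go(7,-26.2,64,55)"
```

```text
t 7.85 jig (np.float64(6.7), np.float64(-26.2), np.float64(64.0)) yaw 53.97 tilt [-0.002  0.001 -1.   ] F -0.3 1.3 -1.3 M [-0.195 -0.101 -0.01 ] q6 -1.16 op 0.0243
shift [ 0.0004 -0.0005 -0.    ] turn [-0.0003 -0.0014 -0.0115] | 0.0 rows lin 0.1 rows rot
```

Request:
{"api": "jog_arm", "payload": {
  "motion": [0.26, 0, 0, 0, 0, 0, 0.07, 0.26, 0, 0, 0, 0, 0, 0.14, 0.26, 0, 0, 0, 0, 0, 0.21, 0.26, 0, 0, 0, 0, 0, 0.28, 0.26, 0, 0, 0, 0, 0, 0.35, 0.26, 0, 0, 0, 0, 0, 0.42, 0.26, 0, 0, 0, 0, 0, 0.49, 0.26, 0, 0, 0, 0, 0, 0.56]
}}

```text
t: 8.65
tool_pos: [0.5244, -0.0646, 0.0643]
orientation: [-2.155, -2.283, 0.001]
force: [0.5, -1.3, -0.7]
opening: 0.0242
```

```bash
python3 -c "
from h import *
st();go(7,-26.2,64,0);d=snap('wrist','w5.png')"
```

```text
t 8.65 jig (np.float64(6.5), np.float64(-25.9), np.float64(64.3)) yaw 3.3 tilt [-0.002  0.    -1.   ] F 0.0 1.4 -0.7 M [-0.197  0.057  0.01 ] q6 -0.28 op 0.0242
shift [ 0.0002 -0.0011  0.0007] turn [-0.0011 -0.0003  0.0366] | 0.0 rows lin 0.4 rows rot
```

View pics/w5.png

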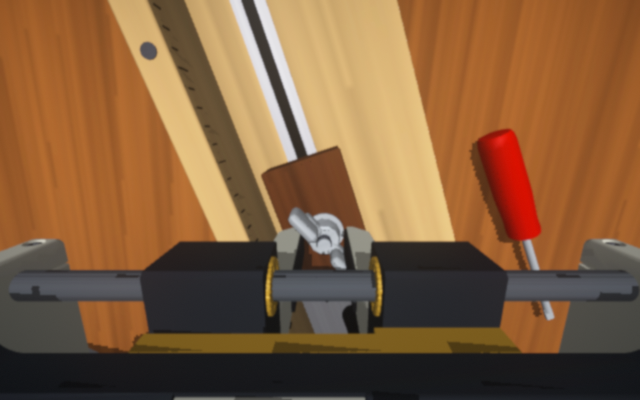

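The wing is following the fingers. The nut has turned about 58° so far, and more than 3 rad was guaranteed at the start, so two more fast calls are safe.

Request:
{"api": "jog_arm", "payload": {
  "motion": [0.26, 0, -0.001, 0, 0, 0, 0.07, 0.26, 0, -0.001, 0, 0, 0, 0.14, 0.26, 0, -0.001, 0, 0, 0, 0.21, 0.26, 0, -0.001, 0, 0, 0, 0.28, 0.26, 0, -0.001, 0, 0, 0, 0.35, 0.26, 0, -0.001, 0, 0, 0, 0.42, 0.26, 0, -0.001, 0, 0, 0, 0.49, 0.26, 0, -0.001, 0, 0, 0, 0.56]
}}

```text
t: 9.5
tool_pos: [0.5243, -0.0645, 0.0646]
orientation: [-2.928, -1.135, 0.001]
force: [1.0, 0.9, -0.4]
opening: 0.0242
```

```bash
python3 -c "
from h import *
st();go(7,-26.2,64,-50)"
```

```text
t 9.5 jig (np.float64(6.6), np.float64(-26.0), np.float64(64.6)) yaw -47.61 tilt [-0.001  0.001 -1.   ] F -1.2 -0.5 -0.4 M [ 0.005 -0.062 -0.033] q6 0.61 op 0.0242
shift [-0.0005 -0.0007  0.0012] turn [-0.0007  0.0003  0.0265] | 0.0 rows lin 0.3 rows rot
```

Request:
{"api": "jog_arm", "payload": {
  "motion": [0.26, 0, -0.001, 0.001, 0, 0, 0.07, 0.26, 0, -0.001, 0.001, 0, 0, 0.14, 0.26, 0, -0.001, 0.001, 0, 0, 0.21, 0.26, 0, -0.001, 0.001, 0, 0, 0.28, 0.26, 0, -0.001, 0.001, 0, 0, 0.35, 0.26, 0, -0.001, 0.001, 0, 0, 0.42, 0.26, 0, -0.001, 0.001, 0, 0, 0.49, 0.26, 0, -0.001, 0.001, 0, 0, 0.56]
}}

```text
t: 10.3
tool_pos: [0.5243, -0.0642, 0.0645]
orientation: [-3.133, 0.223, 0.0]
force: [1.4, -0.8, -0.6]
opening: 0.0239
```

```bash
python3 -c "
from h import *
st();go(7,-26.2,64,-90);d=snap('wrist','w6.png')"
```

```text
t 10.3 jig (np.float64(6.4), np.float64(-26.3), np.float64(64.5)) yaw -98.14 tilt [-0.  0. -1.] F -1.0 1.3 -0.6 M [-0.079 -0.062  0.033] q6 1.49 op 0.0239
shift [-0.0009  0.0007  0.0009] turn [-0.0002  0.0001 -0.0904] | 0.0 rows lin 0.9 rows rot
```

View pics/w6.png

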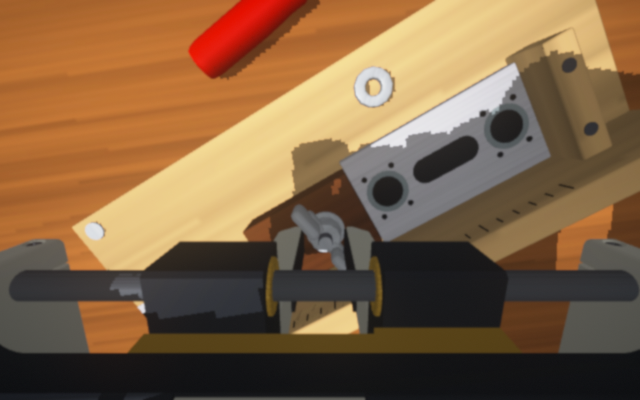

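Request:
{"api": "jog_arm", "payload": {
  "motion": [0.26, 0, 0, 0.001, 0, 0, 0.045, 0.26, 0, 0, 0.001, 0, 0, 0.09, 0.26, 0, 0, 0.001, 0, 0, 0.135, 0.26, 0, 0, 0.001, 0, 0, 0.135]
}}

```text
t: 10.75
tool_pos: [0.5247, -0.0643, 0.0643]
orientation: [-3.091, 0.56, -0.001]
force: [0.4, -1.2, -0.3]
opening: 0.0244
```

```bash
python3 -c "
from h import *
st()"
```

```text
t 10.75 jig (np.float64(6.2), np.float64(-26.0), np.float64(64.3)) yaw -110.54 tilt [ 0.  0. -1.] F 0.0 1.2 -0.3 M [-0.051  0.095 -0.021] q6 1.71 op 0.0244
```

Request:
{"api": "jog_arm", "payload": {
  "motion": [0.26, 0, 0, 0.001, 0, 0, 0.045, 0.26, 0, 0, 0.001, 0, 0, 0.09, 0.26, 0, 0, 0.001, 0, 0, 0.135, 0.26, 0, 0, 0.001, 0, 0, 0.135]
}}

```text
t: 11.15
tool_pos: [0.5248, -0.0644, 0.064]
orientation: [-3.016, 0.88, -0.001]
force: [-0.2, -1.8, 0.4]
opening: 0.0243
```

```bash
python3 -c "
from h import *
st()"
```

```text
t 11.15 jig (np.float64(6.0), np.float64(-25.9), np.float64(64.0)) yaw -122.53 tilt [ 0.001 -0.    -1.   ] F 0.9 1.6 0.4 M [-0.012  0.118 -0.027] q6 1.92 op 0.0243
```

Request:
{"api": "jog_arm", "payload": {
  "motion": [0.26, 0, 0, 0, 0, 0, 0.045, 0.26, 0, 0, 0, 0, 0, 0.09, 0.26, 0, 0, 0, 0, 0, 0.135, 0.26, 0, 0, 0, 0, 0, 0.135]
}}

```text
t: 11.55
tool_pos: [0.5249, -0.0644, 0.0641]
orientation: [-2.908, 1.189, -0.001]
force: [-0.1, -0.9, -0.6]
opening: 0.0242
```

```bash
python3 -c "
from h import *
st()"
```

```text
t 11.55 jig (np.float64(6.0), np.float64(-25.9), np.float64(64.1)) yaw -134.48 tilt [ 0.001 -0.    -1.   ] F 0.4 0.8 -0.6 M [0.002 0.087 0.026] q6 2.13 op 0.0242
```

Request:
{"api": "jog_arm", "payload": {
  "motion": [0.26, 0, 0, 0, 0, 0, 0.045, 0.26, 0, 0, 0, 0, 0, 0.09, 0.26, 0, 0, 0, 0, 0, 0.135, 0.26, 0, 0, 0, 0, 0, 0.135]
}}

```text
t: 11.95
tool_pos: [0.5249, -0.0644, 0.0641]
orientation: [-2.768, 1.485, -0.001]
force: [-0.4, 0.2, -0.2]
opening: 0.0241
```

```bash
python3 -c "
from h import *
st();d=snap('wrist','w7.png')"
```

```text
t 11.95 jig (np.float64(6.0), np.float64(-25.9), np.float64(64.1)) yaw -146.43 tilt [ 0.001 -0.    -1.   ] F 0.3 -0.3 -0.2 M [-0.011  0.074  0.001] q6 2.34 op 0.0241
```

View pics/w7.png

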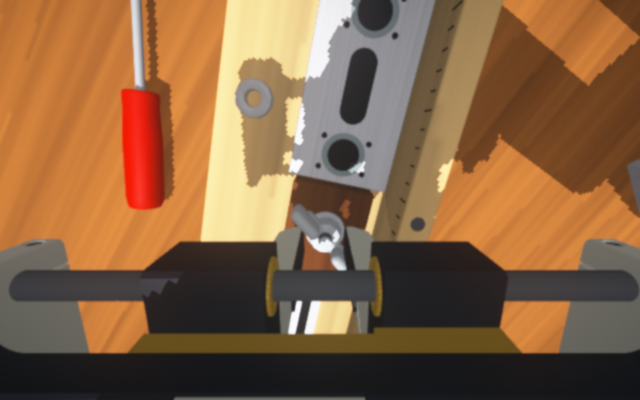

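Request:
{"api": "jog_arm", "payload": {
  "motion": [0.26, 0, 0, 0, 0, 0, -0.09, 0.26, 0, 0, -0.05, 0, 0, -0.09, 0.26, 0, 0, -0.08, 0, 0, -0.14, 0.26, 0, 0, -0.08, 0, 0, -0.23, 0.26, 0, 0, -0.08, 0, 0, -0.32, 0.26, 0, 0, -0.08, 0, 0, -0.41, 0.26, 0, 0, -0.08, 0, 0, -0.5, 0.26, 0, 0, -0.08, 0, 0, -0.59]
}}

```text
t: 12.8
tool_pos: [0.5247, -0.0642, 0.104]
orientation: [-3.141, 0.071, -0.001]
force: [0.8, -1.6, 0.0]
opening: 0.0241
```

Request:
{"api": "jog_arm", "payload": {
  "motion": [0.26, 0, 0, 0, 0, 0, -0.095, 0.26, 0, 0, 0, 0, 0, -0.19, 0.26, 0, 0, 0, 0, 0, -0.285, 0.26, 0, 0, 0, 0, 0, -0.38, 0.26, 0, 0, 0, 0, 0, -0.475, 0.26, 0, 0, 0, 0, 0, -0.57, 0.26, 0, 0, 0, 0, 0, -0.665, 0.26, 0, 0, 0, 0, 0, -0.76]
}}

```text
t: 13.6
tool_pos: [0.5245, -0.064, 0.1039]
orientation: [-2.632, -1.715, -0.001]
force: [0.1, 0.1, 0.7]
opening: 0.0238
```

Request:
{"api": "jog_arm", "payload": {
  "motion": [0.26, 0, 0, 0, 0, 0, -0.095, 0.26, 0, 0, 0, 0, 0, -0.19, 0.26, 0, 0, 0, 0, 0, -0.285, 0.26, 0, 0, 0, 0, 0, -0.38, 0.26, 0, 0, 0, 0, 0, -0.475, 0.26, 0, 0, 0, 0, 0, -0.57, 0.26, 0, 0, 0, 0, 0, -0.665, 0.26, 0, 0, 0, 0, 0, -0.76]
}}

```text
t: 14.4
tool_pos: [0.5244, -0.0638, 0.1038]
orientation: [-1.204, -2.901, -0.001]
force: [0.3, 0.4, 0.4]
opening: 0.0239
```

```bash
python3 -c "
from h import *
st();go(7,-26,100,95)"
```

```text
t 14.4 jig (np.float64(6.3), np.float64(-26.6), np.float64(103.8)) yaw 44.93 tilt [-0.     0.001 -1.   ] F -0.5 -0.3 0.4 M [-0.033  0.039  0.021] q6 -1.0 op 0.0239
shift [-0.0006 -0.0019  0.0076] turn [ 5.000e-04 -3.000e-04 -5.563e-01] | 0.1 rows lin 5.8 rows rot
```

Request:
{"api": "jog_arm", "payload": {
  "motion": [0.26, 0, -0.001, 0, 0, 0, -0.09, 0.26, 0, -0.002, 0, 0, 0, -0.18, 0.26, 0, -0.002, 0, 0, 0, -0.27, 0.26, 0, -0.002, 0, 0, 0, -0.36, 0.26, 0, -0.002, 0, 0, 0, -0.45, 0.26, 0, -0.002, 0, 0, 0, -0.54, 0.26, 0, -0.002, 0, 0, 0, -0.54]
}}

```text
t: 15.1
tool_pos: [0.5235, -0.0644, 0.1038]
orientation: [0.107, -3.139, -0.002]
force: [0.0, 0.3, 0.7]
opening: 0.0239
```

```bash
python3 -c "
from h import *
st();go(7,-26,64,95);d=snap('wrist','w8.png')"
```

```text
t 15.1 jig (np.float64(7.2), np.float64(-26.4), np.float64(103.8)) yaw 93.91 tilt [-0.     0.001 -1.   ] F -0.1 -0.3 0.7 M [ 0.074 -0.044 -0.053] q6 -1.86 op 0.0239
shift [-0.0007 -0.0007  0.0795] turn [ 0.0007 -0.0002 -0.0121] | 0.8 rows lin 0.1 rows rot
```

View pics/w8.png

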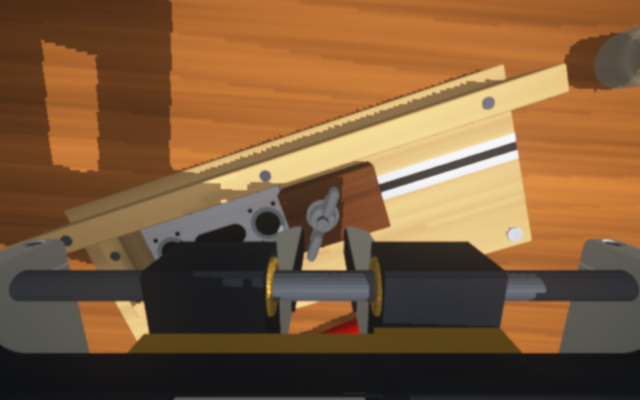

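Request:
{"api": "jog_arm", "payload": {
  "motion": [0.26, 0, 0, 0.04, 0, 0, 0, 0.26, 0, 0, 0.07, 0, 0, 0, 0.26, 0, 0, 0.079, 0, 0, 0, 0.26, 0, 0, 0.079, 0, 0, 0.08, 0.26, 0, 0, 0.079, 0, 0, 0.16, 0.26, 0, 0, 0.079, 0, 0, 0.24, 0.26, 0, 0, 0.079, 0, 0, 0.32, 0.26, 0, 0, 0.079, 0, 0, 0.4]
}}

```text
t: 15.95
tool_pos: [0.5235, -0.0643, 0.0643]
orientation: [-0.887, -3.013, -0.001]
force: [-0.3, 0.6, -0.1]
opening: 0.0238
```

```bash
python3 -c "
from h import *
st()"
```

```text
t 15.95 jig (np.float64(7.3), np.float64(-26.5), np.float64(64.3)) yaw 57.21 tilt [-0.001  0.001 -1.   ] F 0.1 -0.7 -0.1 M [-0.02  -0.009 -0.023] q6 -1.22 op 0.0238
```

Request:
{"api": "jog_arm", "payload": {
  "motion": [0.26, 0, 0, 0, 0, 0, 0.06, 0.26, 0, 0, 0, 0, 0, 0.12, 0.26, 0, 0, 0, 0, 0, 0.18, 0.26, 0, 0, 0, 0, 0, 0.24, 0.26, 0, 0, 0, 0, 0, 0.3, 0.26, 0, 0, 0, 0, 0, 0.34, 0.26, 0, 0, 0, 0, 0, 0.34]
}}

```text
t: 16.65
tool_pos: [0.5235, -0.0644, 0.0643]
orientation: [-1.652, -2.67, -0.001]
force: [0.2, -0.4, -0.1]
opening: 0.024
```

```bash
python3 -c "
from h import *
st()"
```

```text
t 16.65 jig (np.float64(7.3), np.float64(-26.4), np.float64(64.3)) yaw 26.51 tilt [-0.001  0.001 -1.   ] F -0.0 0.4 -0.1 M [-0.14   0.022  0.03 ] q6 -0.68 op 0.024
```

Request:
{"api": "jog_arm", "payload": {
  "motion": [0.26, 0, 0, 0, 0, 0, 0.045, 0.26, 0, 0, 0, 0, 0, 0.09, 0.26, 0, 0, 0, 0, 0, 0.135, 0.26, 0, 0, 0, 0, 0, 0.135]
}}

```text
t: 17.05
tool_pos: [0.5235, -0.0644, 0.0643]
orientation: [-1.925, -2.481, -0.0]
force: [-0.0, 0.4, 0.3]
opening: 0.024
```

```bash
python3 -c "
from h import *
st()"
```

```text
t 17.05 jig (np.float64(7.3), np.float64(-26.4), np.float64(64.3)) yaw 14.37 tilt [-0.001  0.001 -1.   ] F -0.1 -0.4 0.3 M [-0.124  0.084 -0.01 ] q6 -0.47 op 0.024
```

Request:
{"api": "jog_arm", "payload": {
  "motion": [0.26, 0, 0, 0, 0, 0, 0.045, 0.26, 0, 0, 0, 0, 0, 0.09, 0.26, 0, 0, 0, 0, 0, 0.135, 0.26, 0, 0, 0, 0, 0, 0.135]
}}

```text
t: 17.45
tool_pos: [0.5235, -0.0643, 0.0643]
orientation: [-2.175, -2.265, -0.0]
force: [-0.0, -0.3, -0.4]
opening: 0.0237
```

```bash
python3 -c "
from h import *
st()"
```

```text
t 17.45 jig (np.float64(7.3), np.float64(-26.5), np.float64(64.3)) yaw 2.32 tilt [-0.001  0.001 -1.   ] F 0.1 0.2 -0.4 M [-0.08   0.031  0.037] q6 -0.26 op 0.0237
```

Request:
{"api": "jog_arm", "payload": {
  "motion": [0.26, 0, 0, 0, 0, 0, 0.045, 0.26, 0, 0, 0, 0, 0, 0.09, 0.26, 0, 0, 0, 0, 0, 0.135, 0.26, 0, 0, 0, 0, 0, 0.135]
}}

```text
t: 17.85
tool_pos: [0.5236, -0.0642, 0.0644]
orientation: [-2.4, -2.025, -0.0]
force: [0.1, 0.3, -0.8]
opening: 0.0241
```

```bash
python3 -c "
from h import *
st()"
```

```text
t 17.85 jig (np.float64(7.2), np.float64(-26.5), np.float64(64.4)) yaw -9.68 tilt [-0.001  0.001 -1.   ] F -0.2 -0.3 -0.8 M [-0.059 -0.031  0.02 ] q6 -0.05 op 0.0241
```

Request:
{"api": "jog_arm", "payload": {
  "motion": [0.26, 0, 0, 0, 0, 0, 0.045, 0.26, 0, 0, 0, 0, 0, 0.09, 0.26, 0, 0, 0, 0, 0, 0.135, 0.26, 0, 0, 0, 0, 0, 0.135]
}}

```text
t: 18.25
tool_pos: [0.5236, -0.0642, 0.0644]
orientation: [-2.598, -1.764, -0.0]
force: [-0.4, 0.1, -1.2]
opening: 0.024
```

Request:
{"api": "jog_arm", "payload": {
  "motion": [0.26, 0, 0, 0, 0, 0, 0.045, 0.26, 0, 0, 0, 0, 0, 0.09, 0.26, 0, 0, 0, 0, 0, 0.135, 0.26, 0, 0, 0, 0, 0, 0.135]
}}

```text
t: 18.65
tool_pos: [0.5236, -0.0642, 0.0644]
orientation: [-2.767, -1.484, 0.0]
force: [-0.5, 0.6, -0.2]
opening: 0.0241
```

```bash
python3 -c "
from h import *
st()"
```

```text
t 18.65 jig (np.float64(7.1), np.float64(-26.6), np.float64(64.4)) yaw -33.59 tilt [-0.001  0.001 -1.   ] F 0.2 -0.8 -0.2 M [-0.005  0.015  0.022] q6 0.37 op 0.0241
```

Request:
{"api": "jog_arm", "payload": {
  "motion": [0.26, 0, 0, 0, 0, 0, 0.045, 0.26, 0, 0, 0, 0, 0, 0.09, 0.26, 0, 0, 0, 0, 0, 0.135, 0.26, 0, 0, 0, 0, 0, 0.135]
}}

```text
t: 19.05
tool_pos: [0.5236, -0.0641, 0.0644]
orientation: [-2.906, -1.188, 0.001]
force: [0.0, 0.1, -0.5]
opening: 0.0242
```

Request:
{"api": "jog_arm", "payload": {
  "motion": [0.26, 0, 0, 0, 0, 0, 0.045, 0.26, 0, 0, 0, 0, 0, 0.09, 0.26, 0, 0, 0, 0, 0, 0.135, 0.26, 0, 0, 0, 0, 0, 0.135]
}}

```text
t: 19.45
tool_pos: [0.5236, -0.0642, 0.0645]
orientation: [-3.014, -0.879, 0.001]
force: [0.7, 0.9, -0.7]
opening: 0.0239
```

```bash
python3 -c "
from h import *
st();d=snap('wrist','w9.png')"
```

```text
t 19.45 jig (np.float64(7.1), np.float64(-26.5), np.float64(64.5)) yaw -57.47 tilt [-0.001  0.001 -1.   ] F -1.0 -0.6 -0.7 M [-0.004 -0.002 -0.014] q6 0.78 op 0.0239
```

View pics/w9.png

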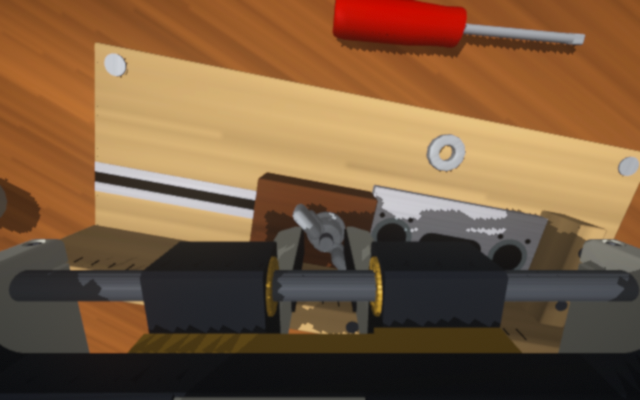

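The wing is still following the fingers at (322,235). I'll keep going.

Request:
{"api": "jog_arm", "payload": {
  "motion": [0.26, 0, 0, 0, 0, 0, 0.045, 0.26, 0, 0, 0, 0, 0, 0.09, 0.26, 0, 0, 0, 0, 0, 0.135, 0.26, 0, 0, 0, 0, 0, 0.135]
}}

```text
t: 19.9
tool_pos: [0.5236, -0.0642, 0.0645]
orientation: [-3.089, -0.563, 0.001]
force: [0.8, -0.1, -0.5]
opening: 0.0241
```

Request:
{"api": "jog_arm", "payload": {
  "motion": [0.26, 0, 0, 0, 0, 0, 0.045, 0.26, 0, 0, 0, 0, 0, 0.09, 0.26, 0, 0, 0, 0, 0, 0.135, 0.26, 0, 0, 0, 0, 0, 0.135]
}}

```text
t: 20.3
tool_pos: [0.5237, -0.0643, 0.0645]
orientation: [-3.131, -0.238, 0.001]
force: [-0.0, 0.3, 0.1]
opening: 0.0241
```

```bash
python3 -c "
from h import *
st()"
```

```text
t 20.3 jig (np.float64(7.1), np.float64(-26.5), np.float64(64.5)) yaw -81.29 tilt [-0.001  0.001 -1.   ] F -0.1 -0.3 0.1 M [-0.005  0.041  0.031] q6 1.2 op 0.0241
```

Request:
{"api": "jog_arm", "payload": {
  "motion": [0.26, 0, 0, 0, 0, 0, 0.045, 0.26, 0, 0, 0, 0, 0, 0.09, 0.26, 0, 0, 0, 0, 0, 0.135, 0.26, 0, 0, 0, 0, 0, 0.135]
}}

```text
t: 20.7
tool_pos: [0.5237, -0.0643, 0.0646]
orientation: [-3.139, 0.089, 0.001]
force: [0.5, 0.4, 0.3]
opening: 0.0243
```

Request:
{"api": "jog_arm", "payload": {
  "motion": [0.26, 0, 0, 0, 0, 0, 0.045, 0.26, 0, 0, 0, 0, 0, 0.09, 0.26, 0, 0, 0, 0, 0, 0.135, 0.26, 0, 0, 0, 0, 0, 0.135]
}}

```text
t: 21.1
tool_pos: [0.5237, -0.0644, 0.0646]
orientation: [-3.113, 0.414, 0.002]
force: [0.3, -0.3, -0.2]
opening: 0.024
```

```bash
python3 -c "
from h import *
st()"
```

```text
t 21.1 jig (np.float64(7.1), np.float64(-26.3), np.float64(64.6)) yaw -105.16 tilt [-0.001  0.001 -1.   ] F -0.1 0.4 -0.2 M [-0.065 -0.005  0.001] q6 1.62 op 0.024
```

Request:
{"api": "jog_arm", "payload": {
  "motion": [0.26, 0, 0, 0, 0, 0, 0.045, 0.26, 0, 0, 0, 0, 0, 0.09, 0.26, 0, 0, 0, 0, 0, 0.135, 0.26, 0, 0, 0, 0, 0, 0.135]
}}

```text
t: 21.5
tool_pos: [0.5236, -0.0645, 0.0646]
orientation: [-3.053, 0.736, 0.002]
force: [0.9, -0.3, -0.0]
opening: 0.0241
```

Request:
{"api": "jog_arm", "payload": {
  "motion": [0.26, 0, 0, 0, 0, 0, 0.045, 0.26, 0, 0, 0, 0, 0, 0.09, 0.26, 0, 0, 0, 0, 0, 0.135, 0.26, 0, 0, 0, 0, 0, 0.135]
}}

```text
t: 21.9
tool_pos: [0.5235, -0.0645, 0.0646]
orientation: [-2.961, 1.049, 0.002]
force: [0.4, -0.8, -0.2]
opening: 0.0239
```

```bash
python3 -c "
from h import *
st()"
```

```text
t 21.9 jig (np.float64(7.3), np.float64(-26.3), np.float64(64.6)) yaw -129.02 tilt [-0.001  0.001 -1.   ] F -0.1 0.9 -0.2 M [-0.036 -0.005  0.05 ] q6 2.03 op 0.0239
```

Request:
{"api": "jog_arm", "payload": {
  "motion": [0.26, 0, 0, 0, 0, 0, 0.045, 0.26, 0, 0, 0, 0, 0, 0.09, 0.26, 0, 0, 0, 0, 0, 0.135, 0.26, 0, 0, 0, 0, 0, 0.135]
}}

```text
t: 22.3
tool_pos: [0.5234, -0.0645, 0.0645]
orientation: [-2.836, 1.351, 0.003]
force: [-0.5, -0.6, 0.2]
opening: 0.0242
```

```bash
python3 -c "
from h import *
st();d=snap('wrist','w10.png')"
```

```text
t 22.3 jig (np.float64(7.4), np.float64(-26.3), np.float64(64.5)) yaw -140.94 tilt [-0.001  0.001 -1.   ] F 0.7 0.4 0.2 M [-0.006  0.082  0.034] q6 2.24 op 0.0242
```

View pics/w10.png

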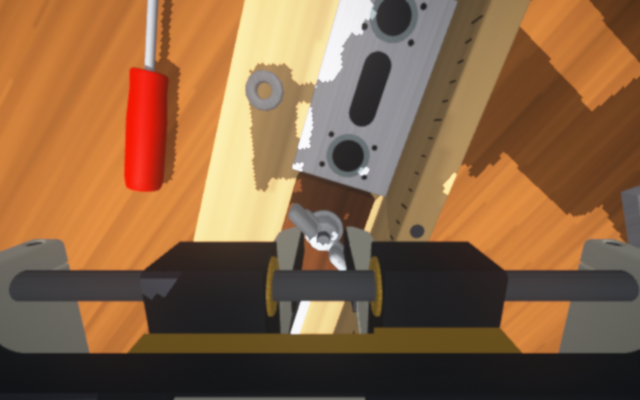

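Request:
{"api": "jog_arm", "payload": {
  "motion": [0.26, 0, 0, 0, 0, 0, 0.045, 0.26, 0, 0, 0, 0, 0, 0.09, 0.26, 0, 0, 0, 0, 0, 0.135, 0.26, 0, 0, 0, 0, 0, 0.135]
}}

```text
t: 22.75
tool_pos: [0.5233, -0.0645, 0.0645]
orientation: [-2.681, 1.637, 0.003]
force: [-0.6, -0.6, 0.5]
opening: 0.024
```

Request:
{"api": "jog_arm", "payload": {
  "motion": [0.26, 0, 0, 0, 0, 0, -0.09, 0.26, 0, 0, -0.05, 0, 0, -0.09, 0.26, 0, 0, -0.08, 0, 0, -0.14, 0.26, 0, 0, -0.08, 0, 0, -0.23, 0.26, 0, 0, -0.08, 0, 0, -0.32, 0.26, 0, 0, -0.08, 0, 0, -0.41, 0.26, 0, 0, -0.08, 0, 0, -0.5, 0.26, 0, 0, -0.08, 0, 0, -0.59]
}}

```text
t: 23.55
tool_pos: [0.5232, -0.0643, 0.1044]
orientation: [-3.131, 0.248, 0.003]
force: [1.0, 1.1, -0.2]
opening: 0.024
```

Request:
{"api": "jog_arm", "payload": {
  "motion": [0.26, 0, 0, 0, 0, 0, -0.095, 0.26, 0, 0, 0, 0, 0, -0.19, 0.26, 0, 0, 0, 0, 0, -0.285, 0.26, 0, 0, 0, 0, 0, -0.38, 0.26, 0, 0, 0, 0, 0, -0.475, 0.26, 0, 0, 0, 0, 0, -0.57, 0.26, 0, 0, 0, 0, 0, -0.665, 0.26, 0, 0, 0, 0, 0, -0.76]
}}

```text
t: 24.35
tool_pos: [0.523, -0.0642, 0.1043]
orientation: [-2.722, -1.563, 0.002]
force: [-0.1, 0.9, -0.6]
opening: 0.0238
```

Request:
{"api": "jog_arm", "payload": {
  "motion": [0.26, 0, 0, 0, 0, 0, -0.095, 0.26, 0, 0, 0, 0, 0, -0.19, 0.26, 0, 0, 0, 0, 0, -0.285, 0.26, 0, 0, 0, 0, 0, -0.38, 0.26, 0, 0, 0, 0, 0, -0.475, 0.26, 0, 0, 0, 0, 0, -0.57, 0.26, 0, 0, 0, 0, 0, -0.665, 0.26, 0, 0, 0, 0, 0, -0.76]
}}

```text
t: 25.15
tool_pos: [0.5229, -0.064, 0.1041]
orientation: [-1.364, -2.827, -0.001]
force: [0.9, 0.2, 0.2]
opening: 0.0244
```

```bash
python3 -c "
from h import *
st();go(7,-26.4,100,85);snap('wrist','w11.png')"
```

```text
t 25.15 jig (np.float64(7.7), np.float64(-27.0), np.float64(104.1)) yaw 38.49 tilt [-0.003  0.002 -1.   ] F -0.9 0.1 0.2 M [-0.004  0.072 -0.015] q6 -0.89 op 0.0244
shift [-0.0016  0.0011  0.0083] turn [ 2.000e-04 -2.100e-03 -5.168e-01] | 0.1 rows lin 5.4 rows rot
```

View pics/w11.png

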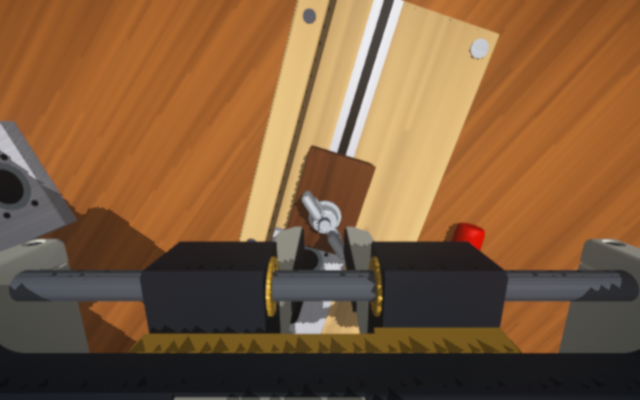

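Request:
{"api": "jog_arm", "payload": {
  "motion": [0.26, -0.001, 0.001, 0, 0, -0.002, -0.095, 0.26, -0.001, 0.001, 0, 0, -0.002, -0.19, 0.26, -0.001, 0.001, 0, 0, -0.002, -0.285, 0.26, -0.001, 0.001, 0, 0, -0.002, -0.38, 0.26, -0.001, 0.001, 0, 0, -0.002, -0.475, 0.26, -0.001, 0.001, 0.03, 0, -0.002, -0.51, 0.26, -0.001, 0.001, 0.06, 0, -0.002, -0.51, 0.26, -0.001, 0.001, 0.078, 0, -0.002, -0.51]
}}

```text
t: 26.0
tool_pos: [0.5224, -0.0637, 0.0632]
orientation: [-0.142, -3.136, -0.001]
force: [-0.1, -0.1, 0.4]
opening: 0.024
```

```bash
python3 -c "
from h import *
st();go(7,-26.4,64,45);snap('wrist','w12.png')"
```

```text
t 26.0 jig (np.float64(8.1), np.float64(-27.4), np.float64(63.2)) yaw 84.83 tilt [-0.002  0.001 -1.   ] F 0.1 0.0 0.4 M [ 0.048 -0.012  0.009] q6 -1.7 op 0.024
shift [-0.0029 -0.0008 -0.0015] turn [-1.000e-04 -1.600e-03  4.425e-01] | 0.0 rows lin 4.6 rows rot
```

View pics/w12.png

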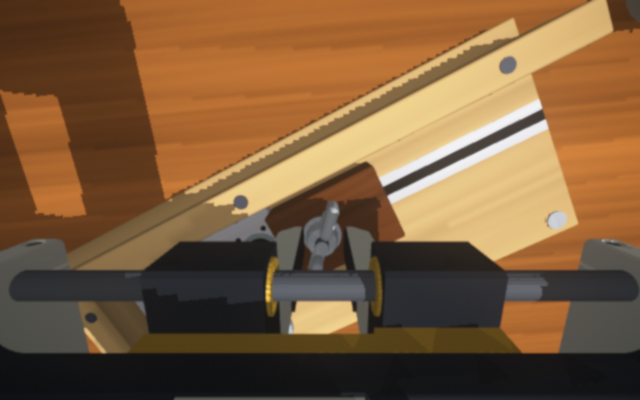

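Request:
{"api": "jog_arm", "payload": {
  "motion": [0.26, -0.002, -0.001, -0.001, 0, 0, 0.08, 0.26, -0.003, -0.001, -0.001, 0, 0, 0.16, 0.26, -0.003, -0.001, -0.001, 0, 0, 0.24, 0.26, -0.003, -0.001, -0.001, 0, 0, 0.32, 0.26, -0.003, -0.001, -0.001, 0, 0, 0.4, 0.26, -0.003, -0.001, -0.001, 0, 0, 0.48, 0.26, -0.003, -0.001, -0.001, 0, 0, 0.56, 0.26, -0.003, -0.001, -0.001, 0, 0, 0.62]
}}

```text
t: 26.85
tool_pos: [0.5228, -0.0642, 0.0623]
orientation: [-1.6, -2.698, 0.002]
force: [0.2, -0.3, 1.0]
opening: 0.0242
```

Request:
{"api": "jog_arm", "payload": {
  "motion": [0.26, 0, 0, 0, 0, 0, 0.045, 0.26, 0, 0, 0, 0, 0, 0.09, 0.26, 0, 0, 0, 0, 0, 0.135, 0.26, 0, 0, 0, 0, 0, 0.135]
}}

```text
t: 27.25
tool_pos: [0.5228, -0.0641, 0.0623]
orientation: [-1.88, -2.511, 0.003]
force: [-0.1, 0.3, 0.1]
opening: 0.0241
```

```bash
python3 -c "
from h import *
st()"
```

```text
t 27.25 jig (np.float64(7.8), np.float64(-26.9), np.float64(62.3)) yaw 16.37 tilt [-0.005  0.002 -1.   ] F -0.0 -0.3 0.1 M [-0.017  0.101  0.001] q6 -0.51 op 0.0241
```

Request:
{"api": "jog_arm", "payload": {
  "motion": [0.26, 0, 0, 0, 0, 0, 0.045, 0.26, 0, 0, 0, 0, 0, 0.09, 0.26, 0, 0, 0, 0, 0, 0.135, 0.26, 0, 0, 0, 0, 0, 0.135]
}}

```text
t: 27.65
tool_pos: [0.5229, -0.064, 0.0622]
orientation: [-2.135, -2.298, 0.003]
force: [0.8, 0.4, -0.8]
opening: 0.0244
```

```bash
python3 -c "
from h import *
st()"
```

```text
t 27.65 jig (np.float64(7.7), np.float64(-27.0), np.float64(62.2)) yaw 4.23 tilt [-0.005  0.002 -1.   ] F -0.9 -0.1 -0.8 M [-0.004 -0.049  0.042] q6 -0.29 op 0.0244
```

Request:
{"api": "jog_arm", "payload": {
  "motion": [0.26, 0, 0, 0, 0, 0, 0.045, 0.26, 0, 0, 0, 0, 0, 0.09, 0.26, 0, 0, 0, 0, 0, 0.135, 0.26, 0, 0, 0, 0, 0, 0.135]
}}

```text
t: 28.05
tool_pos: [0.5229, -0.064, 0.0622]
orientation: [-2.365, -2.062, 0.004]
force: [1.0, 0.6, -0.5]
opening: 0.0237
```

```bash
python3 -c "
from h import *
st()"
```

```text
t 28.05 jig (np.float64(7.7), np.float64(-27.0), np.float64(62.2)) yaw -7.83 tilt [-0.005  0.002 -1.   ] F -1.1 -0.2 -0.5 M [-0.019 -0.003  0.054] q6 -0.08 op 0.0237
```

Request:
{"api": "jog_arm", "payload": {
  "motion": [0.26, 0, 0, -0.003, 0, 0, 0.045, 0.26, 0, 0, -0.004, 0, 0, 0.09, 0.26, 0, 0, -0.004, 0, 0, 0.135, 0.26, 0, 0, -0.004, 0, 0, 0.135]
}}

```text
t: 28.45
tool_pos: [0.5229, -0.0639, 0.0642]
orientation: [-2.567, -1.803, 0.004]
force: [1.0, 0.3, -0.5]
opening: 0.0239
```

Request:
{"api": "jog_arm", "payload": {
  "motion": [0.26, 0, 0, 0, 0, 0, 0.045, 0.26, 0, 0, 0, 0, 0, 0.09, 0.26, 0, 0, 0, 0, 0, 0.135, 0.26, 0, 0, 0, 0, 0, 0.135]
}}

```text
t: 28.85
tool_pos: [0.5228, -0.0639, 0.0642]
orientation: [-2.742, -1.526, 0.005]
force: [0.3, -0.0, 0.2]
opening: 0.0241
```

```bash
python3 -c "
from h import *
st()"
```

```text
t 28.85 jig (np.float64(7.7), np.float64(-27.1), np.float64(64.2)) yaw -31.81 tilt [-0.005  0.002 -1.   ] F -0.2 0.1 0.2 M [ 0.046  0.047 -0.007] q6 0.34 op 0.0241
```

Request:
{"api": "jog_arm", "payload": {
  "motion": [0.26, 0, 0, 0, 0, 0, 0.045, 0.26, 0, 0, 0, 0, 0, 0.09, 0.26, 0, 0, 0, 0, 0, 0.135, 0.26, 0, 0, 0, 0, 0, 0.135]
}}

```text
t: 29.25
tool_pos: [0.5229, -0.0639, 0.0642]
orientation: [-2.886, -1.232, 0.006]
force: [0.5, -0.3, -0.9]
opening: 0.0244
```

Request:
{"api": "jog_arm", "payload": {
  "motion": [0.26, 0, 0, 0, 0, 0, 0.045, 0.26, 0, 0, 0, 0, 0, 0.09, 0.26, 0, 0, 0, 0, 0, 0.135, 0.26, 0, 0, 0, 0, 0, 0.135]
}}

```text
t: 29.65
tool_pos: [0.5229, -0.064, 0.0643]
orientation: [-2.999, -0.925, 0.006]
force: [0.1, 0.6, 0.2]
opening: 0.0241
```

```bash
python3 -c "
from h import *
st();d=snap('wrist','w13.png')"
```

```text
t 29.65 jig (np.float64(7.7), np.float64(-27.0), np.float64(64.3)) yaw -55.71 tilt [-0.005  0.002 -1.   ] F -0.4 -0.5 0.2 M [-0.02   0.011 -0.022] q6 0.75 op 0.0241
```

View pics/w13.png

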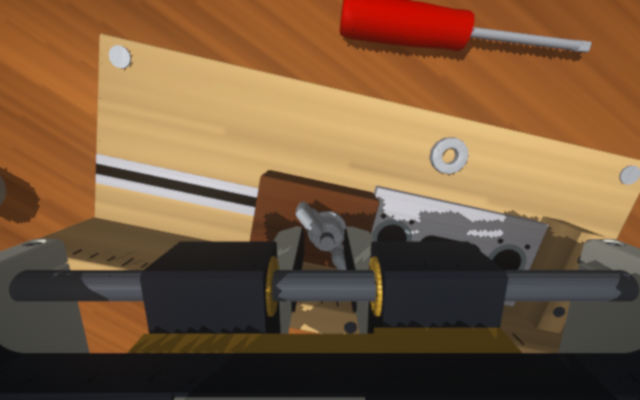

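Request:
{"api": "jog_arm", "payload": {
  "motion": [0.26, 0, 0, 0, 0, 0, 0.045, 0.26, 0, 0, 0, 0, 0, 0.09, 0.26, 0, 0, 0, 0, 0, 0.135]
}}

```text
t: 30.0
tool_pos: [0.523, -0.064, 0.0643]
orientation: [-3.079, -0.609, 0.007]
force: [1.3, -0.4, -0.9]
opening: 0.0244
```

Request:
{"api": "jog_arm", "payload": {
  "motion": [0.26, 0, 0, 0, 0, 0, 0.045, 0.26, 0, 0, 0, 0, 0, 0.09, 0.26, 0, 0, 0, 0, 0, 0.135]
}}

```text
t: 30.3
tool_pos: [0.5235, -0.0642, 0.0645]
orientation: [-3.127, -0.283, 0.005]
force: [5.6, -0.7, -2.3]
opening: 0.024
```

```bash
python3 -c "
from h import *
st()"
```

```text
t 30.3 jig (np.float64(7.3), np.float64(-26.6), np.float64(64.5)) yaw -79.65 tilt [-0.004  0.001 -1.   ] F -4.9 2.7 -2.3 M [-0.134 -0.695  0.11 ] q6 1.17 op 0.024
```

Request:
{"api": "jog_arm", "payload": {
  "motion": [0.26, 0, 0, 0, 0, 0, 0.045, 0.26, 0, 0, 0, 0, 0, 0.09, 0.26, 0, 0, 0, 0, 0, 0.135]
}}

```text
t: 30.6
tool_pos: [0.5246, -0.0646, 0.0647]
orientation: [-3.141, 0.044, 0.002]
force: [5.4, -0.4, -4.4]
opening: 0.0246
```

Request:
{"api": "jog_arm", "payload": {
  "motion": [0.26, 0, 0, 0, 0, 0, 0.045, 0.26, 0, 0, 0, 0, 0, 0.09, 0.26, 0, 0, 0, 0, 0, 0.135]
}}

```text
t: 30.9
tool_pos: [0.5248, -0.0644, 0.0646]
orientation: [3.12, -0.365, -0.001]
force: [1.1, 1.1, -1.0]
opening: 0.0259
```

```bash
python3 -c "
from h import *
st()"
```

```text
t 30.9 jig (np.float64(6.1), np.float64(-25.9), np.float64(64.6)) yaw -103.35 tilt [-0.001 -0.    -1.   ] F -1.4 -0.6 -1.0 M [ 0.292 -0.265  3.68 ] q6 1.59 op 0.0259
```

Wrist torque jumped to 3.7 N m, so the nut is hard against its stop. I'll back off at once and look.

Request:
{"api": "jog_arm", "payload": {
  "motion": [0.26, 0, 0, 0, 0, 0, -0.09, 0.26, 0, 0, 0, 0, 0, -0.18, 0.26, 0, 0, 0, 0, 0, -0.18]
}}

```text
t: 31.2
tool_pos: [0.5247, -0.0644, 0.0645]
orientation: [3.14, 0.089, -0.002]
force: [0.9, 0.6, -0.4]
opening: 0.0244
```

```bash
python3 -c "
from h import *
st();d=snap('wrist','w14.png')
a=cv2.imread('pics/w14.png')[130:290,240:440];cv2.imwrite('pics/w14c.png',cv2.resize(a,None,fx=3.7,fy=3.7,interpolation=cv2.INTER_CUBIC))"
```

```text
t 31.2 jig (np.float64(6.2), np.float64(-26.0), np.float64(64.5)) yaw -86.75 tilt [-0.001 -0.001 -1.   ] F -1.0 -0.2 -0.4 M [0.064 0.024 0.366] q6 1.3 op 0.0244
```

View pics/w14c.png

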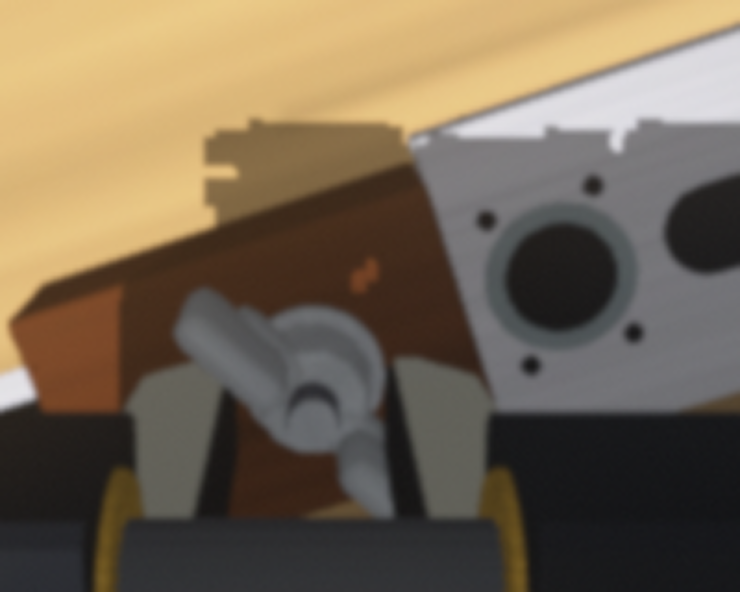

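Request:
{"api": "jog_arm", "payload": {
  "motion": [0.26, 0, 0, 0, 0, 0, -0.05, 0.26, 0, 0, 0, 0, 0, -0.1, 0.26, 0, 0, 0, 0, 0, -0.2, 0.26, 0, 0, 0, 0, 0, -0.25, 0.26, 0, 0, -0.03, 0, 0, -0.25, 0.26, 0, 0, -0.08, 0, 0, -0.25, 0.26, 0, 0, -0.12, 0, 0, -0.25, 0.26, 0, 0, -0.12, 0, 0, -0.25]
}}

```text
t: 32.05
tool_pos: [0.5273, -0.065, 0.1293]
orientation: [3.063, 0.683, 0.008]
force: [0.1, -0.3, -0.2]
opening: 0.0244
```

```bash
python3 -c "
from h import *
st();go(0,-180,220,22)
d=snap('wrist','w15.png')
a=cv2.imread('pics/w15.png')[130:290,240:440];cv2.imwrite('pics/w15c.png',cv2.resize(a,None,fx=3.7,fy=3.7,interpolation=cv2.INTER_CUBIC))"
```

```text
t 32.05 jig (np.float64(4.0), np.float64(-24.4), np.float64(129.3)) yaw -64.86 tilt [ 0.006 -0.002 -1.   ] F 0.0 0.3 -0.2 M [-0.081  0.154  0.018] q6 0.91 op 0.0244
shift [ 0.0266 -0.3095 -0.1827] turn [ 4.100e-03 -1.000e-04 -9.651e-01] | 3.6 rows lin 10.1 rows rot
```

View pics/w15c.png

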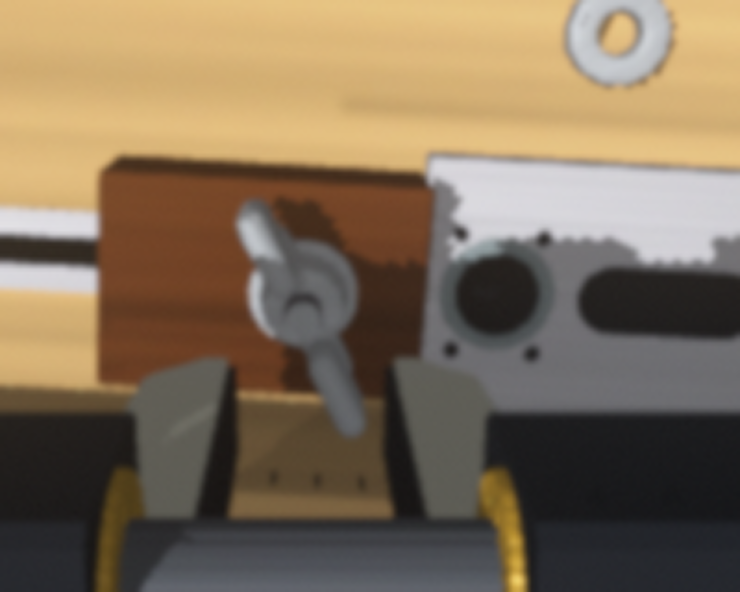

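The nut stayed put and the stop's face is flush on the plate. As a gentle check, I'll touch the wing again in small steps.

```bash
python3 -c "
from h import *
go(7,-26.4,65,-65)"
```

```text
shift [-0.0045 -0.0034  0.1244] turn [ 0.0017 -0.0015  0.0021] | 1.2 rows lin 0.0 rows rot
```

Request:
{"api": "jog_arm", "payload": {
  "motion": [0.26, -0.004, -0.003, 0.02, 0.002, -0.002, 0, 0.26, -0.004, -0.003, 0.06, 0.002, -0.002, 0, 0.26, -0.004, -0.003, 0.1, 0.002, -0.002, 0, 0.26, -0.004, -0.003, 0.125, 0.002, -0.002, 0, 0.26, -0.004, -0.003, 0.125, 0.002, -0.002, 0]
}}

```text
t: 32.6
tool_pos: [0.5215, -0.0639, 0.0612]
orientation: [-3.064, -0.683, 0.01]
force: [-0.3, -0.3, 0.4]
opening: 0.0239
```

```bash
python3 -c "
from h import *
st()"
```

```text
t 32.6 jig (np.float64(9.0), np.float64(-27.6), np.float64(61.2)) yaw -64.86 tilt [-0.007  0.001 -1.   ] F 0.4 0.2 0.4 M [-0.017  0.12   0.022] q6 0.91 op 0.0239
```

Request:
{"api": "jog_arm", "payload": {
  "motion": [0.26, 0, 0, 0, 0, 0, 0.05, 0.26, 0, 0, 0, 0, 0, 0.1, 0.26, 0, 0, 0, 0, 0, 0.1]
}}

```text
t: 32.9
tool_pos: [0.5219, -0.0641, 0.0617]
orientation: [-3.109, -0.438, 0.009]
force: [1.1, -1.1, -0.4]
opening: 0.0241
```

```bash
python3 -c "
from h import *
st()"
```

```text
t 32.9 jig (np.float64(8.7), np.float64(-27.2), np.float64(61.7)) yaw -73.97 tilt [-0.006  0.001 -1.   ] F -0.6 1.4 -0.4 M [-0.149  0.032  0.058] q6 1.07 op 0.0241
```

Request:
{"api": "jog_arm", "payload": {
  "motion": [0.26, 0, 0, 0, 0, 0, 0.05, 0.26, 0, 0, 0, 0, 0, 0.05]
}}

```text
t: 33.1
tool_pos: [0.5226, -0.0644, 0.0622]
orientation: [-3.125, -0.316, 0.007]
force: [2.2, -2.2, -2.4]
opening: 0.0243
```

```bash
python3 -c "
from h import *
st()"
```

```text
t 33.1 jig (np.float64(8.2), np.float64(-26.7), np.float64(62.2)) yaw -78.44 tilt [-0.005  0.    -1.   ] F -1.2 2.8 -2.4 M [-0.293 -0.388  0.091] q6 1.15 op 0.0243
```

Request:
{"api": "jog_arm", "payload": {
  "motion": [0.26, 0, 0, 0, 0, 0, 0.04, 0.26, 0, 0, 0, 0, 0, 0.08, 0.26, 0, 0, 0, 0, 0, 0.08]
}}

```text
t: 33.4
tool_pos: [0.5237, -0.065, 0.0627]
orientation: [3.139, 0.122, -0.003]
force: [5.8, -2.8, -5.3]
opening: 0.0245
```

```bash
python3 -c "
from h import *
st()"
```

```text
t 33.4 jig (np.float64(7.3), np.float64(-25.8), np.float64(62.7)) yaw -85.54 tilt [-0.002 -0.001 -1.   ] F -4.3 4.7 -5.3 M [-0.53  -0.938  0.247] q6 1.27 op 0.0245
```

The nut holds against about 6 N on the wing, roughly eight times its running torque. I'll retract now.

Request:
{"api": "jog_arm", "payload": {
  "motion": [0.26, 0, 0, 0, 0, 0, -0.07, 0.26, 0, 0, 0, 0, 0, -0.15, 0.26, 0, 0, 0, 0, 0, -0.22, 0.26, 0, 0, -0.03, 0, 0, -0.22, 0.26, 0, 0, -0.08, 0, 0, -0.22, 0.26, 0, 0, -0.15, 0, 0, -0.22, 0.26, 0, 0, -0.24, 0, 0, -0.22, 0.26, 0, 0, -0.3, 0, 0, -0.22]
}}

```text
t: 34.2
tool_pos: [0.5248, -0.065, 0.2176]
orientation: [3.07, 0.658, 0.002]
force: [0.3, -0.5, -0.1]
opening: 0.0237
```

```bash
python3 -c "
from h import *
st();go(-10,-230,240,0)"
```

```text
t 34.2 jig (np.float64(6.3), np.float64(-25.4), np.float64(217.6)) yaw -65.82 tilt [ 0.002 -0.001 -1.   ] F -0.1 0.6 -0.1 M [-0.035  0.112 -0.004] q6 0.93 op 0.0237
shift [ 0.0494 -0.4075 -0.0456] turn [ 1.500e-03  2.000e-04 -7.314e-01] | 4.1 rows lin 7.7 rows rot
```

Request:
{"api": "jog_arm", "payload": {
  "motion": [0.26, 0.05, -0.41, -0.05, 0, 0, 0, 0.26, 0.05, -0.41, -0.05, 0, 0, 0, 0.26, 0.05, -0.41, -0.05, 0, 0, 0, 0.26, 0.05, -0.41, -0.05, 0, 0, 0, 0.26, 0.05, -0.41, -0.05, 0, 0, 0, 0.26, 0.05, -0.41, -0.05, 0, 0, 0, 0.26, 0.05, -0.41, -0.05, 0, 0, 0]
}}

```text
t: 34.9
tool_pos: [0.4638, 0.1315, 0.2426]
orientation: [3.07, 0.657, 0.003]
force: [-0.5, -0.4, 0.2]
opening: 0.0244
```

```bash
python3 -c "
from h import *
st();snap('top','t20.png');snap('scene','s20.png')
a=cv2.imread('pics/t20.png')[95:240,225:440];cv2.imwrite('pics/t20c.png',cv2.resize(a,None,fx=3.7,fy=3.7,interpolation=cv2.INTER_CUBIC))
a=cv2.imread('pics/s20.png')[150:310,230:415];cv2.imwrite('pics/s20c.png',cv2.resize(a,None,fx=3.7,fy=3.7,interpolation=cv2.INTER_CUBIC))"
```

```text
t 34.9 jig (np.float64(-10.2), np.float64(-230.4), np.float64(242.6)) yaw -65.85 tilt [ 0.002 -0.002 -1.   ] F 0.6 0.2 0.2 M [-0.028  0.136  0.03 ] q6 1.32 op 0.0244
```

View pics/t20c.png

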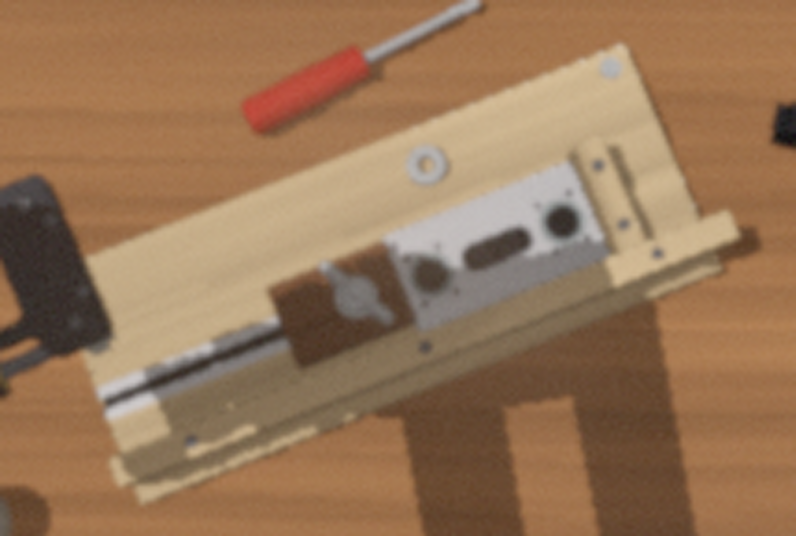

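View pics/s20c.png

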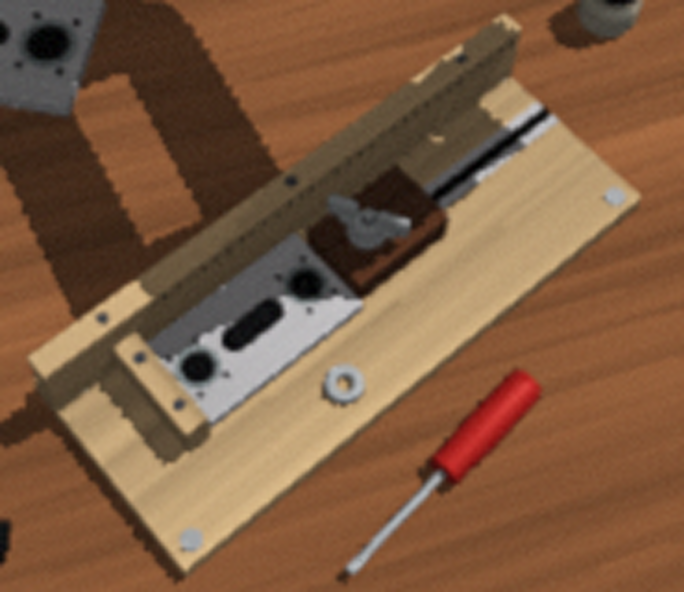

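Bores (431,274) and (563,221) and hub (357,298) are at the same pixels as when I seated them with the push. Stop, plate and bystanders are unmoved and the robot is clear, so I'm handing in.

```bash
python3 -c "
from plant import close_job
print(close_job())"
```

```text
the job is handed in; nothing more can be done
None
```

I pushed the stop from its rear face until stop, plate and end block were hard together. The push force rose from about 8 N to about 20 N with no further motion. I then turned the wing nut clockwise until it was snug. For the strokes I set the two fingertips astride the nut, 24 mm apart and never closed on it, and turned the wrist in three strokes, about 1.3 turns in all. The job was handed in at about 35 s of the 67 s allowed.

**Final checks:**
- **Nut:** a gentle second touch pressed one wing with about 6 N and the nut did not turn further.
- **Stop and plate:** in both the top and scene pictures, the hub and plate bores are within a pixel of where they sat when seated. That is about 0.6 mm in the top view.
- **Surroundings:** the bearing and screwdriver are where they started, as are the visible parts of the jar and servo, and the robot was clear of everything.

**One check that was off:** when the nut reached its hard stop, the wrist torque briefly reached 3.7 N m before I backed off. That is more than I intended. Each finger should have pressed a different wing, one face only. I could not measure the forces on each wing, so I can't rule out that this moment crossed the gripping limit.

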